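Grease the frame nailer's feed

TASK

Grease the frame nailer's feed housing. First swing the sprung feed lever on top of it all the way to its stop and let it spring back, which brings the shaft's grease hole round; then take the push-type grease gun out of its wooden stand, press its coupler squarely onto the tilted nipple until it snaps on, and keep the gun pushed in against its spring by more than half of its stroke, in line with the nipple. Finish while holding it like that, with the gun in the gripper, and leave the tape roll, the hammer and the glue bottle alone.

Things in the scene. Friction and masses are not known exactly. Their poses are not given: they have to be found in the camera images.
- nailer: Benchtop picture-frame nailer, fixed: dark steel base plate 20 mm thick (x -110 to +130, y +-100 mm in its frame), on it a grey feed housing (x -30 to +75, y +-65), its top 90 mm above the bench. Origin on the bench, z up, x away from the nipple's side. The V fences on its +x side, with a wooden frame corner in them, are not used.
- nipple: Steel ball-headed grease nipple, fixed to the nailer at (-60, +45, +125) mm in its frame. Origin: centre of the ball (dia 16 mm). z points outwards along the nipple, tilted 0.45 rad from vertical towards the nailer's -x; press the coupler on along -z. Below the ball an 8 mm stem, 18 mm below the origin a shoulder of dia 19, 27 mm below a grey boss of dia 34.
- lever (a joint): Angle of the feed lever, rad: 0 at rest, 1.05 at its stop; grows counter-clockwise seen from above, about a vertical axis. A spring drives it back to 0 when released (2 N at the knob at rest, 4 N at the stop). Flat steel arm on top of the housing, 90 mm from pivot to knob, its top 103 mm above the bench, with an upright black knob at its end.
- lever_knob (a point): Point on the axis of the lever's upright black knob (a cylinder of 18 mm diameter standing from 103 to 141 mm above the bench), 122 mm above the bench; it moves with the lever. At rest it lies towards the nailer's -x, -y from the pivot.
- lever_pivot (a point): Point on the lever's turning axis, 122 mm above the bench (20 mm above the hub); fixed to the nailer.
- stand: Wooden stand fixed to the bench, footprint 130 x 130 mm, with a top board 110 x 110 mm, its upper face 115 mm above the bench, and in it a hole of 41 mm diameter in which the gun hangs. Origin on the bench under the hole, z up.
- gun: Loose push-type grease gun, 0.42 kg, round about its z axis (to the tail), hanging in the stand by its steel flange (dia 50, 8 mm thick). Origin on the axis at the flange's underside. Black rubber grip dia 30 from z +8 to +64 mm, tail cap to +68. Below: barrel dia 28 to -30, then the sliding nose and coupler, mouth at -84 (dia 36 outside) with the nose out. Fingertips can push on the flange.
- seat (a point): Point on the gun's axis in the coupler where the nipple ball's centre sits once snapped on; slides with the nose. 62 mm below the gun's origin with the nose out, 22 mm above the mouth. The mouth is a funnel 28 mm wide inside, narrowing in 10 mm to a 19 mm bore. Three sprung jaws let the ball pass at about 8 N: they meet it 15 mm before the seat, and it snaps home over the second half of that.
- nose (a joint): How far the nose is pushed into the gun, m: 0 fully out (also when hanging in the stand), 0.014 fully in. A spring pushes it out with 6 N at 0, rising by 0.5 N per mm to 13 N at 0.014; beyond that the nose is on a hard stop. It gives about 1 mm before the jaws snap.
- tape: Roll of paper tape, loose bystander, lying flat, 104 mm diameter, 48 mm high. Origin at the centre of its underside.
- hammer: Hammer, loose bystander, lying on the bench beside the work. Its length is along its x axis.
- glue: Closed white glue bottle, loose bystander, upright, 56 mm diameter, 150 mm high. Origin at the centre of its underside.
Not all that is in view belongs to the job. Leave any pink look-alike of the gun alone.

How it is judged:
By the outcome, as a careful person would: the job done as asked, in the order asked, and still so for the second after the job is handed in, while the arm keeps its last pose, push and grip.
It also fails if it takes over 69 s, if anything falls off the work surface, if the arm or the gripper's body presses on something with over 40 N, if the wrist force passes 120 N, or if a joint passes its speed limit or range.

ROBOT

A 6-joint arm with a two-finger parallel gripper is mounted at the origin on the work surface. World frame = base frame: x ahead of the robot, y to its left, z up, the work surface at z = 0. Lengths are in m, angles in rad, forces in N, time in s.
With the tool pointing down it reaches from about 0.325 to 0.75 m from the base axis. Payload 7.6 kg.
Tool frame: the origin (TCP) lies midway between the tips of the shut fingers; the grasp point (between the pads) lies 19 mm behind it; z points along the fingers, y is the direction in which the jaws open and shut (so a half turn about z gives the same grasp; the last joint's range is limited). The gripper opens to 85 mm and grips with 20 to 120 N. Pads are 22 mm wide; open, the fingers measure 114 mm over their backs; the gripper's body (76 mm by 85 mm) begins 54 mm behind the grasp point. The pads swing forward as they close: fully open they stand 13 mm farther back than shut.
Start: joints at [1.22, 0.052, 1.401, -0, 1.689, -0.07], TCP at [0.145, 0.504, 0.231] pointing down, gripper open.
Joint ranges: [-2.9, 2.9], [-0.91, 2.17], [0.12, 2.37], [-1.06, 4.2], [0.26, 2.73], [-2.93, 2.93]. Speed limits (rad/s): [2.57, 2.57, 3.01, 3.14, 3.14, 3.14].

INTERFACE

Orientations are given as a unit quaternion [w, x, y, z].
In Python, from station import get_obs, vision, order gives the robot as it stands.
- The arm moves only by the shell command python3 -m handwheel 'ROWS' [FORCE]. ROWS is JSON, a list that holds one entry, the list of rows, each a list of 7 numbers: the finger opening in m, from 0 to 0.0854, then the shift along the world's x, y, z in m, then the turn, a rotation vector about the world's x, y, z in rad. A call has exactly 5 rows; each row shifts and turns the pose as measured when the row begins; what a row does not reach is not made up. A row lasts 1/8 s, in which the tool goes at most 62.5 mm and 10.7 degrees, less where a joint would pass 70% of its speed; a pose out of reach is approached as far as the arm can. A call with a gripper value outside its range is refused whole. The fingers move at their own pace and stop on an object; FORCE is the grip in N (left out, the last holds). Time passes only in rows, so rows that do not move let the fingers close, or fill a call up. It gives the time, the measured TCP pose, the force and the opening at its end, in the units of the state.
- get_obs(): the state, without advancing time (a new reading comes with each control period).
- vision.camera(name): name is "scene" or "side" or "wrist"; returns the picture (480x640x3 uint8, blue, green, red); there is no depth.
- vision.camera_model(name): a dict with "mtx" (3x3 intrinsics, pixels), "k1" (the pictures are not rectified: a ray, as slopes to the right and down, at radius r is drawn at 1 + k1 r^2 times it, then the intrinsics apply), "cam_to_world" (4x4, takes a point from camera to world coordinates). Camera axes: x right, y down, z forward; pixel columns grow to the right and rows downward; lengths in m; the calibration is good to about 2 mm. A picture is of the moment at which its call begins: read the wrist's pose just before it. camera_model takes no time and is no camera call; for the wrist camera it gives the pose at the moment of the call.
- order.close_job(): hands the job in, once; it reports no verdict.
The state is a dict: "clock": time; "joints": joint angles; "qvel": joint speeds; "joint_efforts": joint torques, N m; "tcp_pos": TCP position; "ee_rot": TCP orientation; "wrist_force": force on the tool from outside, world axes, zero at the start; "torque": the same for the moment, N m; "grip_width": finger opening in m.
Only numpy, scipy, OpenCV 4.12 (cv2) and the standard library are available. Lean on these libraries where they do the work, as an engineer would, in place of code of your own. Each camera call takes 0.05 s, during which the arm holds its last target.

## Working session

There is one attempt and no reset: what is moved stays moved. The work goes in short steps, Python scripts to look and compute and a shell command to move; the robot and the scene stay as the last step left them, time stands still between calls to the robot, and variables do not carry over. Pictures are saved under pics/ and viewed, and the job is handed in when it is done.

```bash
ls; mkdir -p pics; python3 - <<'E'
from station import get_obs, vision, order
import cv2
for n in ("scene","side","wrist"):
    im=vision.camera(n); cv2.imwrite(f"pics/{n}0.png",im)
    m=vision.camera_model(n); print(n,m)
print(get_obs())
E
```

```text
pics
scene {'mtx': array([[603.85746581,   0.        , 312.30537693],
       [  0.        , 603.85746581, 239.8484671 ],
       [  0.        ,   0.        ,   1.        ]]), 'k1': -0.18951607430623457, 'cam_to_world': array([[-0.10179891,  0.55255237, -0.82723809,  1.86748274],
       [ 0.99466233,  0.04245233, -0.09404597,  0.15366692],
       [-0.01684714, -0.83239635, -0.55392463,  0.94243474],
       [ 0.        ,  0.        ,  0.        ,  1.        ]])}
side {'mtx': array([[456.73759986,   0.        , 319.79002454],
       [  0.        , 456.73759986, 230.98781323],
       [  0.        ,   0.        ,   1.        ]]), 'k1': -0.03784155879340303, 'cam_to_world': array([[-0.93099433, -0.19938949,  0.30576688,  0.1795482 ],
       [-0.36498522,  0.49482103, -0.78863042,  1.12912824],
       [ 0.00594473, -0.84581084, -0.53344979,  0.85162605],
       [ 0.        ,  0.        ,  0.        ,  1.        ]])}
wrist {'mtx': array([[340.55063578,   0.        , 321.41725232],
       [  0.        , 340.55063578, 243.27373287],
       [  0.        ,   0.        ,   1.        ]]), 'k1': -0.
[... 380 characters left out ...]
lock': 0.15, 'joints': array([ 1.21966549e+00,  5.26775092e-02,  1.40148941e+00,  1.77568447e-05,
        1.68864123e+00, -7.03099560e-02]), 'qvel': array([ 6.87909886e-04, -2.83807695e-03, -4.04141705e-03,  2.68091282e-04,
        7.71069521e-05,  7.78260824e-04]), 'joint_efforts': array([ 7.44034369e-04, -3.81951785e+01, -3.60424948e+01, -7.87639556e-05,
        4.67055143e-03, -3.21504146e-06]), 'tcp_pos': array([0.14539694, 0.50421696, 0.2306746 ]), 'ee_rot': array([-1.35741673e-04,  1.39948474e-01,  9.90158601e-01, -5.92460507e-04]), 'wrist_force': array([ 1.21751947, -0.54450237, -0.26118896]), 'torque': array([-0.01756849,  0.07914691,  0.02835581]), 'grip_width': 0.08556263946435211}
```

View pics/scene0.png

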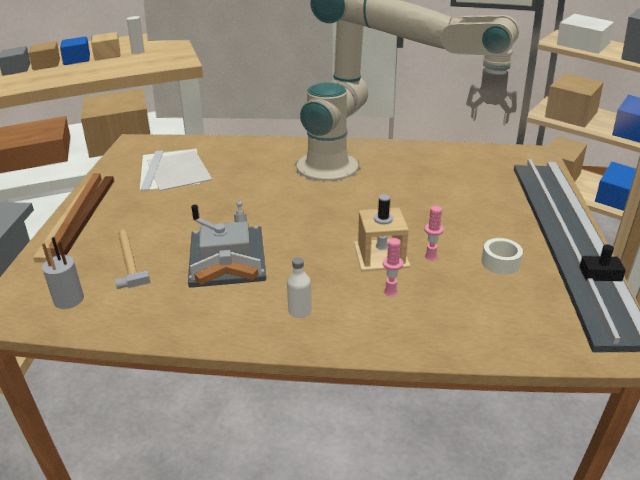

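View pics/side0.png

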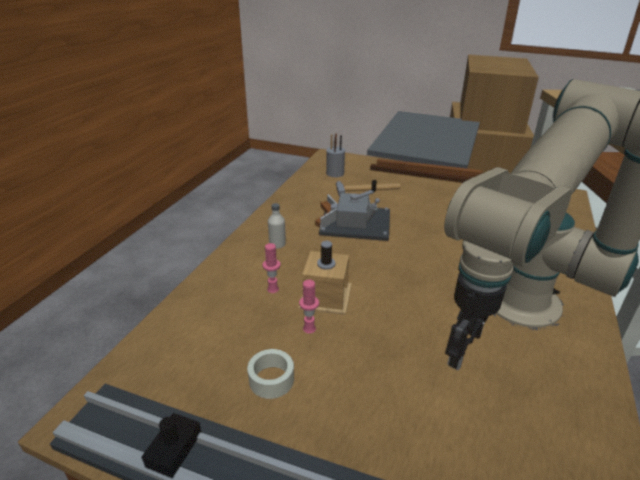

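View pics/wrist0.png

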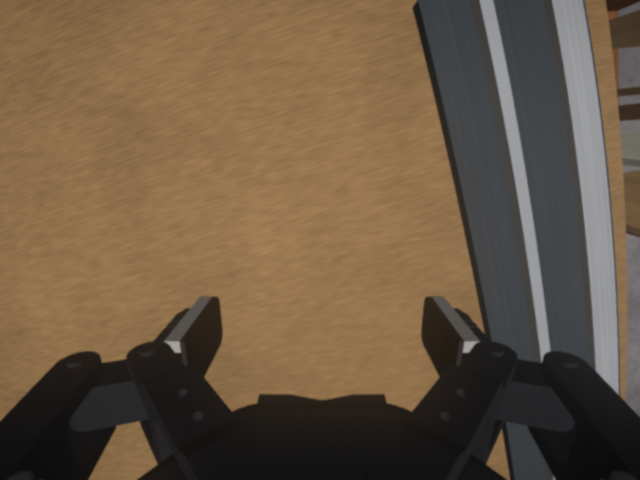

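```bash
cat > h.py <<'E'
import numpy as np, cv2
from station import get_obs, vision, order
def dist(m): return np.array([m["k1"],0,0,0,0.])
def ray(m,uv):
    # returns origin, direction in world
    p=cv2.undistortPoints(np.array([[uv]],float),m["mtx"],dist(m))[0,0]
    T=m["cam_to_world"]; return T[:3,3],T[:3,:3]@np.array([p[0],p[1],1.])
def onz(m,uv,z):
    o,d=ray(m,uv); return o+d*(z-o[2])/d[2]
def proj(m,P):
    T=np.linalg.inv(m["cam_to_world"]); P=np.atleast_2d(P)
    return cv2.projectPoints(P.astype(float),cv2.Rodrigues(T[:3,:3])[0],T[:3,3],m["mtx"],dist(m))[0][:,0]
def tri(obs):
    A=np.zeros((3,3));b=np.zeros(3)
    for m,uv in obs:
        o,d=ray(m,uv);d=d/np.linalg.norm(d);Q=np.eye(3)-np.outer(d,d);A+=Q;b+=Q@o
    x=np.linalg.solve(A,b)
    return x,[np.linalg.norm(np.cross(x-ray(m,uv)[0],ray(m,uv)[1]/np.linalg.norm(ray(m,uv)[1]))) for m,uv in obs]
def crop(im,x0,y0,x1,y1,name,s=6):
    c=cv2.resize(im[y0:y1,x0:x1],None,fx=s,fy=s,interpolation=cv2.INTER_CUBIC)
    for x in range((x0+9)//10*10,x1,10): cv2.line(c,((x-x0)*s,0),((x-x0)*s,6),(0,0,255),1);cv2.putText(c,str(x),((x-x0)*s,16),0,.35,(0,0,255),1)
    for y in range((y0+9)//10*10,y1,10): cv2.line(c,(0,(y-y0)*s),(6,(y-y0)*s),(0,0,255),1);cv2.putText(c,str(y),(8,(y-y0)*s+4),0,.35,(0,0,255),1)
    cv2.imwrite("pics/"+name,c)
E
python3 - <<'E'
from h import *
a=cv2.imread("pics/scene0.png");b=cv2.imread("pics/side0.png")
crop(a,180,195,275,290,"c1.png");crop(a,345,185,450,280,"c2.png")
crop(b,305,165,405,245,"c3.png",7);crop(b,255,230,355,330,"c4.png")
ms=vision.camera_model("scene")
print(onz(ms,(384,199),.18),onz(ms,(384,215),.123))
E
```

```text
[0.52880994 0.18662453 0.18      ] [0.51295103 0.18925569 0.123     ]
```

View pics/c1.png

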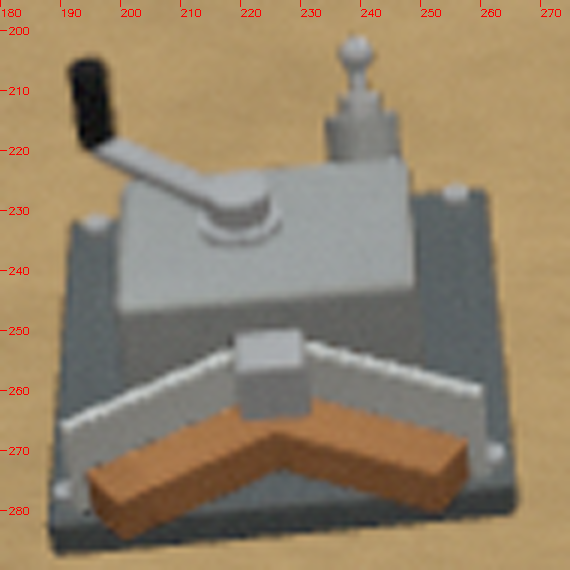

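View pics/c2.png

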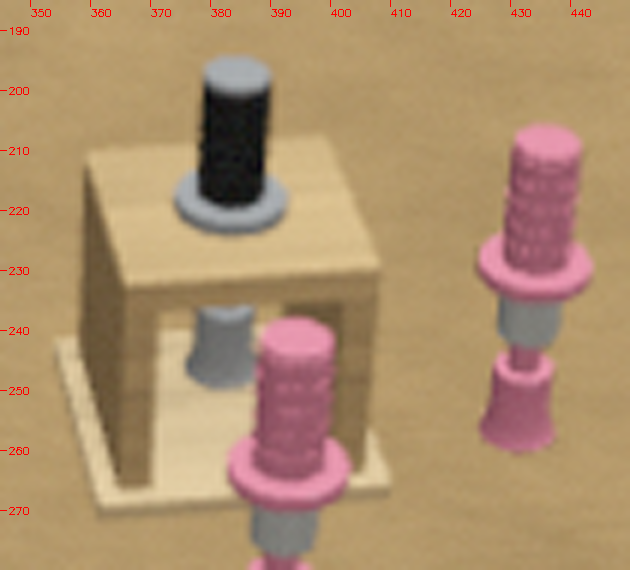

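View pics/c3.png

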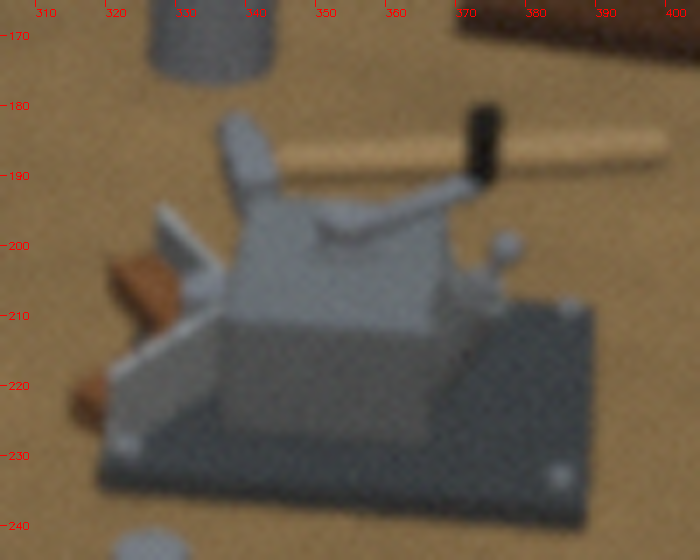

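View pics/c4.png

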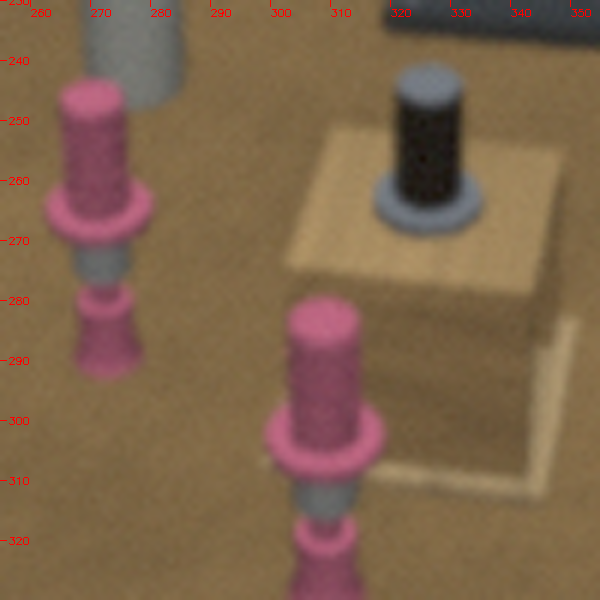

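```bash
cat > m1.py <<'E'
from h import *
ms=vision.camera_model("scene");md=vision.camera_model("side")
def fit2(loc,wor):
    loc=np.array(loc);wor=np.array(wor);a=loc-loc.mean(0);b=wor-wor.mean(0)
    th=np.arctan2((a[:,0]*b[:,1]-a[:,1]*b[:,0]).sum(),(a*b).sum()); R=np.array([[np.cos(th),-np.sin(th)],[np.sin(th),np.cos(th)]])
    t=wor.mean(0)-R@loc.mean(0); return th,t,(wor-(loc@R.T+t))
def go(m,base,top,n):
    W=[onz(m,p,.02)[:2] for p,_ in base]+[onz(m,p,.09)[:2] for p,_ in top]
    L=[l for _,l in base]+[l for _,l in top]
    th,t,r=fit2(L,W);print(n,th,t,"res mm",np.round(r*1e3,1).tolist());return th,t
base=[((192,232),(-.11,-.1)),((261.2,226.7),(-.11,.1)),((265.8,277),(.13,.1)),((188.7,283),(.13,-.1))]
top=[((200.5,226),(-.03,-.065)),((247.5,221.5),(-.03,.065)),((248.8,242.5),(.075,.065)),((199.8,246.8),(.075,-.065))]
go(ms,base,top,"scene")
base=[((389.5,209),(-.11,-.1)),((388,236.5),(-.11,.1)),((319,231.5),(.13,.1))]
top=[((340.5,193.5),(.075,-.065)),((366,195),(-.03,-.065)),((366.5,212),(-.03,.065)),((337,210.5),(.075,.065))]
go(md,base,top,"side")
print("ball",tri([(ms,(239.2,203.2)),(md,(377,200))]))
print("knobtop",tri([(ms,(194.8,205.5)),(md,(374.3,180.5))]))
print("pivot top", tri([(ms,(219.5,225.5)),(md,(355,195.5))]))
print("gun tail",tri([(ms,(384.3,197.2)),(md,(327,243.3))]), "flange", tri([(ms,(383.5,218.3)),(md,(326.5,262))]))
print("gun tail on .183",onz(ms,(384.3,197.2),.183),onz(md,(327,243.3),.183))
E
python3 m1.py
```

```text
scene 0.22531728113803587 [ 0.56217159 -0.22812478] res mm [[-1.3, 0.8], [0.9, -0.6], [1.4, -1.6], [-1.7, 2.3], [3.4, 2.1], [0.9, -2.3], [-1.8, -3.0], [-1.8, 2.3]]
side 0.24599963255493668 [ 0.55705573 -0.2192523 ] res mm [[-2.4, 3.9], [5.1, -4.6], [-1.3, -5.7], [-6.4, 4.0], [7.0, 6.1], [2.3, -2.9], [-4.4, -0.9]]
ball (array([ 0.48873454, -0.19894476,  0.12631956]), [np.float64(0.001773834161072603), np.float64(0.0017738341610725311)])
knobtop (array([ 0.53064511, -0.31054457,  0.13999093]), [np.float64(0.0010925363069394503), np.float64(0.0010925363069394546)])
pivot top (array([ 0.57642229, -0.2347575 ,  0.10854277]), [np.float64(0.0019188748240199112), np.float64(0.0019188748240198364)])
gun tail (array([0.52359149, 0.18761954, 0.18182867]), [np.float64(0.0005493611746076793), np.float64(0.0005493611746076062)]) flange (array([0.52446234, 0.18797785, 0.12010824]), [np.float64(0.00023405856422387768), np.float64(0.0002340585642238117)])
gun tail on .183 [0.52479086 0.18724113 0.183     ] [0.52301756 0.19012684 0.183     ]
```

```bash
python3 -m handwheel '[[[0.085,0.057,-0.02,0.01,0,0,-0.08],[0.085,0.054,-0.026,0.01,0,0,-0.08],[0.085,0.051,-0.032,0.01,0,0,-0.08],[0.085,0.047,-0.038,0,0,0,-0.08],[0.085,0.042,-0.043,0,0,0,-0.08]]]'
```

```text
clock: 0.78
tcp_pos: [0.3995, 0.3417, 0.2592]
ee_rot: [-0.001, 0.335, 0.942, -0.002]
wrist_force: [0.3, 0.4, -0.4]
grip_width: 0.0848
```

```bash
python3 -m handwheel '[[[0.085,0.037,-0.047,0,0,0,-0.08],[0.085,0.032,-0.051,0,0,0,-0.08],[0.085,0.03,-0.054,0,0,0,-0.08],[0.085,0.012,-0.045,0,0,0,-0.08],[0.085,0,0,0,0,0,0]]]'; python3 - <<'E'
from h import *
o=get_obs();print(o["tcp_pos"],o["qvel"])
m=vision.camera_model("wrist");im=vision.camera("wrist");cv2.imwrite("pics/w1.png",im)
np.save("w1.npy",m)
E
```

```text
clock: 1.4
tcp_pos: [0.5142, 0.1355, 0.2567]
ee_rot: [-0.003, 0.489, 0.872, -0.003]
wrist_force: [0.4, 0.6, 0.8]
grip_width: 0.0853
[0.51418894 0.13547054 0.25666263] [ 0.0327344   0.00768692 -0.00031276  0.0225293  -0.00049505 -0.00069508]
```

View pics/w1.png

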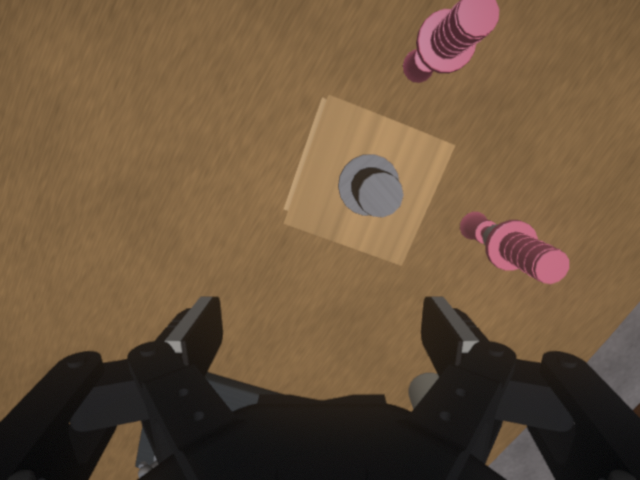

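```bash
python3 - <<'E'
from h import *
m=np.load("w1.npy",allow_pickle=True).item()
im=cv2.imread("pics/w1.png"); crop(im,270,80,480,285,"w1c.png",3)
C=np.array([onz(m,p,.115) for p in [(328,96),(454,146),(402,265),(285,224)]]);print(C.round(4),C.mean(0))
print([np.linalg.norm(C[i]-C[i-1]).round(4) for i in range(4)])
print("tail",onz(m,(381,195),.183),"flange",onz(m,(368.3,184.5),.123))
print(onz(m,(403,195),.183)-onz(m,(359,195),.183))
E
```

```text
[[0.4605 0.2303 0.115 ]
 [0.5678 0.252  0.115 ]
 [0.59   0.1456 0.115 ]
 [0.4831 0.1235 0.115 ]] [0.52534703 0.18786629 0.115     ]
[np.float64(0.1091), np.float64(0.1095), np.float64(0.1087), np.float64(0.1091)]
tail [0.52503463 0.18876962 0.183     ] flange [0.52413306 0.18903189 0.123     ]
[0.02395072 0.01480232 0.        ]
```

View pics/w1c.png

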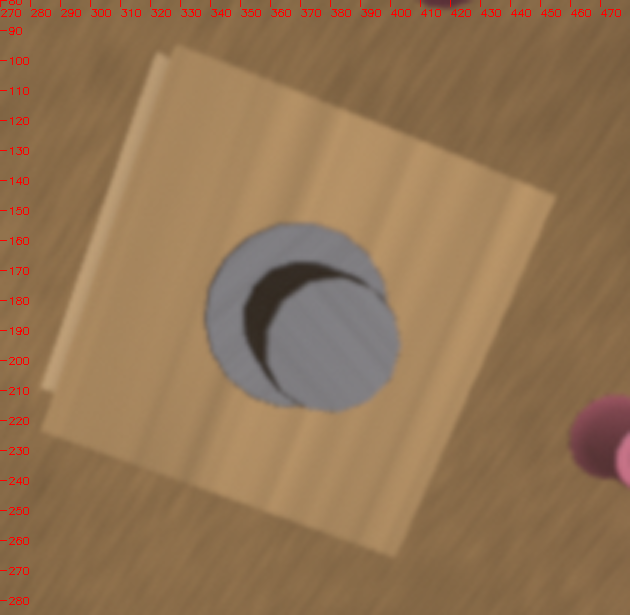

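```bash
python3 -m handwheel '[[[0.085,0.005,-0.06,0.005,0,0,-0.07],[0.085,0,-0.06,0.005,0,0,-0.07],[0.085,0,-0.06,0.005,0,0,-0.07],[0.085,0,-0.06,0,0,0,-0.07],[0.085,0,-0.06,0,0,0,-0.07]]]'; python3 -m handwheel '[[[0.06,0.0,-0.06,0.0,0,0,-0.07],[0.05,0,-0.05,0,0,0,-0.07],[0.045,0,-0.02,0,0,0,-0.05],[0.045,0,0,0,0,0,0],[0.045,0,0,0,0,0,0]]]'; python3 - <<'E'
from h import *
o=get_obs();print(o["tcp_pos"],o["qvel"])
m=vision.camera_model("wrist");im=vision.camera("wrist");cv2.imwrite("pics/w2.png",im)
np.save("w2.npy",m)
E
```

```text
clock: 2.08
tcp_pos: [0.5183, -0.1604, 0.2714]
ee_rot: [-0.004, 0.628, 0.778, -0.001]
wrist_force: [0.8, 0.6, -0.5]
grip_width: 0.0849
clock: 2.7
tcp_pos: [0.5203, -0.2899, 0.2702]
ee_rot: [-0.006, 0.698, 0.716, -0.0]
wrist_force: [-0.3, -1.2, -0.2]
grip_width: 0.0449
[ 0.52025444 -0.28993153  0.27019438] [0.01141441 0.00138265 0.00020747 0.00022021 0.00128837 0.00241201]
```

View pics/w2.png

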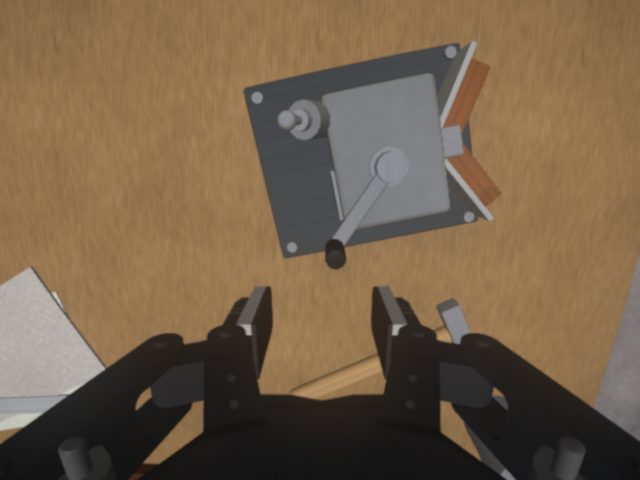

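```bash
python3 - <<'E'
from h import *
im=cv2.imread("pics/w2.png"); crop(im,240,35,500,270,"w2c.png",3); crop(im,265,90,340,150,"w2b.png",10)
E
```

```text
(no output)
```

View pics/w2c.png

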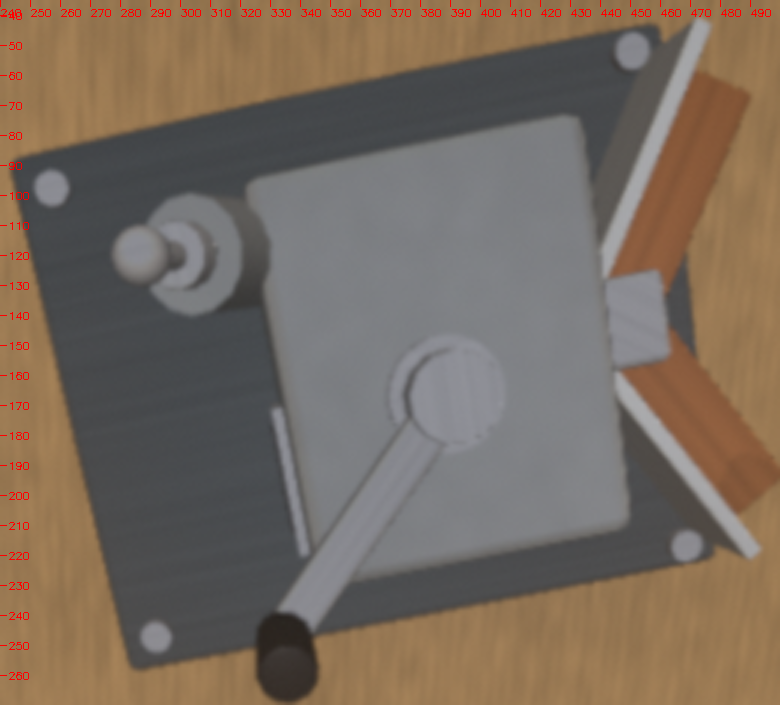

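View pics/w2b.png

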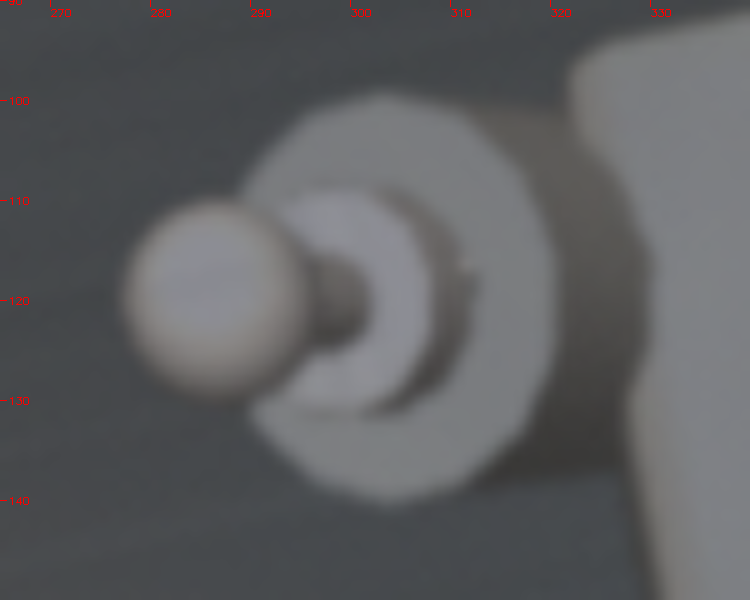

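```bash
python3 - <<'E'
from h import *
m=np.load("w2.npy",allow_pickle=True).item()
# pixel from crop coords /3 + offset
L=[];W=[]
for p,l,z in [((245,88),(-.11,-.1),.02)][:0]+[((244.5,88),(-.11,.1),.02),((460,43.5),(.13,.1),.02),((284,258),(-.11,-.1),.02),((322.5,95.5),(-.03,.065),.09),((433.5,73.5),(.075,.065),.09),((449,209.5),(.075,-.065),.09),((346,229),(-.03,-.065),.09)]:
    L.append(l);W.append(onz(m,p,z)[:2])
L=np.array(L);W=np.array(W);a=L-L.mean(0);b=W-W.mean(0)
th=np.arctan2((a[:,0]*b[:,1]-a[:,1]*b[:,0]).sum(),(a*b).sum());R=np.array([[np.cos(th),-np.sin(th)],[np.sin(th),np.cos(th)]]);t=W.mean(0)-R@L.mean(0)
print("yaw",th,"org",t);print(((W-(L@R.T+t))*1e3).round(1).tolist())
ball=R@np.array([-.06,.045])+t;print("ball from frame",ball,"direct",onz(m,(286.6,119.9),.125))
axis=np.array([-np.sin(.45)*np.cos(th),-np.sin(.45)*np.sin(th),np.cos(.45)]);print("axis",axis)
b3=np.r_[ball,.125]
print("boss centre px pred",proj(m,b3-.027*axis),"obs ~",(303.5,119.5)); print("ball px pred",proj(m,b3))
print("pivot",onz(m,(391,164),.103),"knob top",onz(m,(335.5,259),.141),"knob base",onz(m,(334.5,247),.103))
ms=vision.camera_model("scene");md=vision.camera_model("side")
print(proj(ms,b3),proj(md,b3))
E
```

```text
yaw 0.22043380983034602 org [ 0.55754446 -0.22930653]
[[2.7, -1.4], [-1.5, -2.0], [1.8, 1.5], [2.5, -1.6], [-2.1, -2.8], [-3.5, 2.7], [0.1, 3.6]]
ball from frame [ 0.48915691 -0.19851458] direct [ 0.48832562 -0.19867122  0.125     ]
axis [-0.42444054 -0.0951065   0.9004471 ]
boss centre px pred [[303.59567274 119.4497139 ]] obs ~ (303.5, 119.5)
ball px pred [[287.62636051 119.71858858]]
pivot [ 0.57939751 -0.23212641  0.103     ] knob top [ 0.53121524 -0.3103258   0.141     ] knob base [ 0.53147764 -0.31055484  0.103     ]
[[239.68943314 204.27719229]] [[377.08979006 199.92458883]]
```

```bash
python3 -m handwheel '[[[0.045,0.008,-0.015,-0.04,0,0,0],[0.045,0.004,-0.006,-0.04,0,0,0],[0.045,0,0,-0.04,0,0,0],[0.045,0,0,-0.025,0,0,0],[0.045,0,0,-0.008,0,0,0]]]'; python3 - <<'E'
from h import *
o=get_obs();print(o["tcp_pos"],o["wrist_force"])
im=vision.camera("wrist");cv2.imwrite("pics/w3.png",im)
E
```

```text
clock: 3.38
tcp_pos: [0.5355, -0.3034, 0.1169]
ee_rot: [-0.002, 0.693, 0.721, 0.001]
wrist_force: [-0.8, 0.5, -0.4]
grip_width: 0.045
[ 0.53546678 -0.30335038  0.11692169] [-0.82589372  0.48623908 -0.40082014]
```

View pics/w3.png

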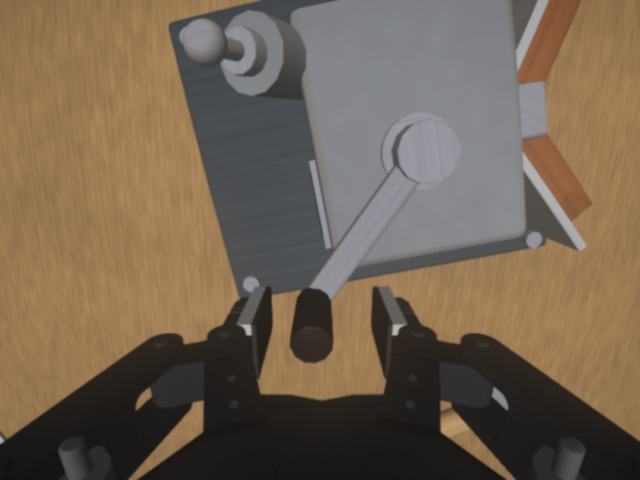

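```bash
python3 -m handwheel '[[[0.045,0.012,-0.012,-0.003,0,0,0],[0.045,0.02,-0.006,0,0,0,0],[0.045,0.022,-0.003,0,0,0,0],[0.045,0.022,0.001,0,0,0,0],[0.045,0.016,0.004,0,0,0,0]]]'; python3 -m handwheel '[[[0.045,0.008,0.003,0,0,0,0],[0.045,0.005,0.002,0,0,0,0],[0.045,0.004,0.001,0,0,0,0],[0.045,0.004,0.001,0,0,0,0],[0.045,0,0,0,0,0,0]]]'; python3 - <<'E'
from h import *
o=get_obs();print(o["tcp_pos"],o["wrist_force"])
np.save("w4.npy",vision.camera_model("wrist"))
im=vision.camera("wrist");cv2.imwrite("pics/w4.png",im)
E
```

```text
clock: 4.05
tcp_pos: [0.6285, -0.3203, 0.1198]
ee_rot: [-0.001, 0.693, 0.721, -0.002]
wrist_force: [-4.7, -0.5, -3.1]
grip_width: 0.0451
clock: 4.68
tcp_pos: [0.6342, -0.3178, 0.1194]
ee_rot: [-0.016, 0.696, 0.718, -0.017]
wrist_force: [-4.2, -0.4, -2.4]
grip_width: 0.0448
[ 0.63417394 -0.31780055  0.11935354] [-4.22326002 -0.37754269 -2.40491424]
```

View pics/w4.png

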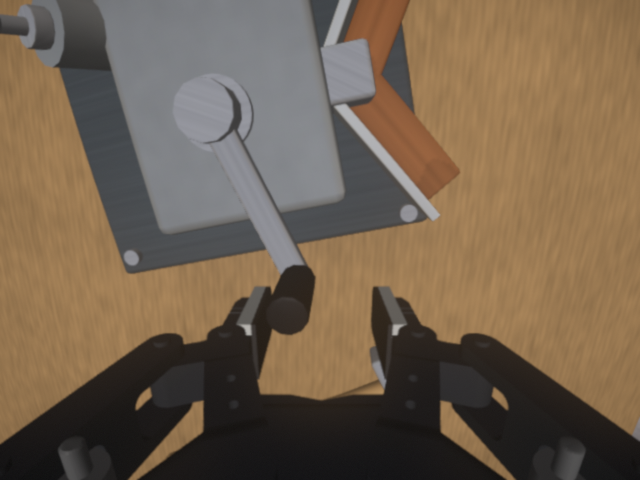

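```bash
cat > ang.py <<'E'
from h import *
import sys
m=np.load(sys.argv[1],allow_pickle=True).item()
u,v,zz=map(float,sys.argv[2:5])
p=np.array([.578,-.233]);k=onz(m,(u,v),zz)
d=k[:2]-p;a=np.degrees(np.arctan2(d[1],d[0]));print(k,np.linalg.norm(d),a,"lever rad",np.radians(a+121.1))
E
python3 ang.py w4.npy 290 319 .141;python3 ang.py w4.npy 298 270 .103
```

```text
[ 0.62220109 -0.31565999  0.141     ] 0.09373584932941854 -61.8650782074088 lever rad 1.033844417442058
[ 0.62104044 -0.30877154  0.103     ] 0.08714244686052282 -60.40216853731839 lever rad 1.0593770078443996
```

Nearly at (or on) the stop; press a little further and watch the force rise.

```bash
python3 -m handwheel '[[[0.045,0.005,0.003,-0.003,0,0,0],[0.045,0.006,0.003,-0.002,0,0,0],[0.045,0.007,0.004,0,0,0,0],[0.045,0.007,0.004,0,0,0,0],[0.045,0.007,0.004,0,0,0,0]]]'; python3 - <<'E'
from h import *
o=get_obs();print(o["tcp_pos"],o["wrist_force"])
np.save("w5.npy",vision.camera_model("wrist"))
im=vision.camera("wrist");cv2.imwrite("pics/w5.png",im)
E
```

```text
clock: 5.35
tcp_pos: [0.6345, -0.3181, 0.1176]
ee_rot: [-0.039, 0.705, 0.706, -0.048]
wrist_force: [-36.4, -9.2, 2.0]
grip_width: 0.0451
[ 0.63445711 -0.31811445  0.11762544] [-36.43089274  -9.16726326   2.02912828]
```

View pics/w5.png

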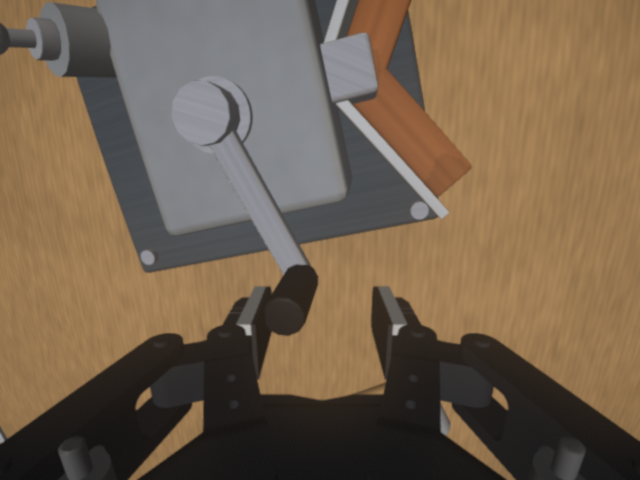

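```bash
python3 -m handwheel '[[[0.045,-0.012,-0.004,0,0,0,0],[0.045,-0.012,-0.004,0.02,0,0,0],[0.05,-0.01,-0.002,0.04,0,0,0],[0.06,0,0,0.05,0,0,0],[0.085,0,0,0.04,0,0,0]]]'; python3 - <<'E'
from h import *
o=get_obs();print(o["tcp_pos"],o["wrist_force"])
from scipy.spatial.transform import Rotation as R
q=o["ee_rot"];print(R.from_quat([q[1],q[2],q[3],q[0]]).as_matrix())
np.save("w6.npy",vision.camera_model("wrist"))
im=vision.camera("wrist");cv2.imwrite("pics/w6.png",im)
E
```

```text
clock: 6.02
tcp_pos: [0.5962, -0.3271, 0.2724]
ee_rot: [-0.041, 0.705, 0.706, -0.049]
wrist_force: [1.1, -0.3, 0.1]
grip_width: 0.0762
[ 0.59620801 -0.32713299  0.27238497] [ 1.14523591 -0.28179392  0.08647611]
[[-1.75895629e-03  9.91901948e-01 -1.26993826e-01]
 [ 9.99944677e-01  4.27618714e-04 -1.05099845e-02]
 [-1.03705692e-02 -1.27005287e-01 -9.91847825e-01]]
```

View pics/w6.png

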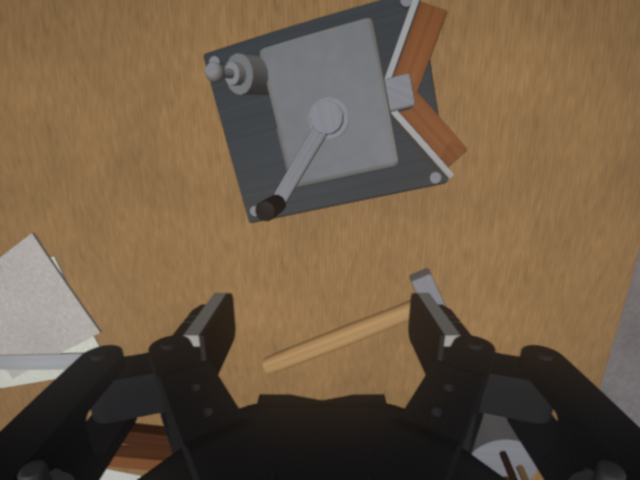

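```bash
python3 ang.py w6.npy 264.5 208 .141; python3 ang.py w6.npy 276 205 .103
```

```text
[ 0.5308731  -0.30855198  0.141     ] 0.08904519919728277 -121.95459163775735 lever rad -0.01491543783887648
[ 0.5306866  -0.31253237  0.103     ] 0.09254164704659386 -120.74819767875194 lever rad 0.006140108821937429
```

```bash
python3 - <<'E'
from h import *
m=np.load("w1.npy",allow_pickle=True).item()
print("pinkA tail",onz(m,(550,265),.152),"flange",onz(m,(511,246),.09))
print("pinkB tail",onz(m,(476,15),.152),"flange",onz(m,(446,40),.09))
ms=vision.camera_model("scene");md=vision.camera_model("side")
print(tri([(ms,(393,240.5)),(md,(271,245))]),tri([(ms,(435.5,209)),(md,(309,283.5))]))
m=np.load("w6.npy",allow_pickle=True).item()
print("hammer",onz(m,(270,365),.015),onz(m,(425,285),.015))
E
```

```text
pinkA tail [0.67703619 0.21371388 0.152     ] flange [0.67918264 0.21263613 0.09      ]
pinkB tail [0.51893126 0.32175852 0.152     ] flange [0.51881515 0.32377489 0.09      ]
(array([0.67779369, 0.21036289, 0.15252627]), [np.float64(0.001352234196140217), np.float64(0.0013522341961402975)]) (array([0.51862959, 0.32181602, 0.14933543]), [np.float64(0.0017581893528967455), np.float64(0.0017581893528967431)])
hammer [ 0.48910518 -0.55720567  0.015     ] [ 0.69143253 -0.4231767   0.015     ]
```

```bash
python3 -m handwheel '[[[0.085,-0.01,0.06,0,0,-0.064,0],[0.085,-0.01,0.06,0,0,-0.063,0],[0.085,-0.01,0.06,0,0,0,0],[0.085,-0.01,0.06,0,0,0,0],[0.085,-0.01,0.06,0,0,0,0]]]' 80; python3 -m handwheel '[[[0.085,-0.01,0.06,0,0,0,0],[0.085,-0.01,0.06,0,0,0,0],[0.085,0,0.05,0,0,0,0],[0.085,0,0.025,-0.01,0,0,0],[0.085,0,0,-0.01,0,0,0]]]'; python3 - <<'E'
from h import *
o=get_obs();print(o["tcp_pos"],o["wrist_force"])
from scipy.spatial.transform import Rotation as R
q=o["ee_rot"];print(R.from_quat([q[1],q[2],q[3],q[0]]).as_matrix().round(4))
E
```

```text
clock: 6.7
tcp_pos: [0.5469, -0.0225, 0.2825]
ee_rot: [0.014, 0.708, 0.706, 0.003]
wrist_force: [1.1, 0.6, -0.8]
grip_width: 0.0848
clock: 7.32
tcp_pos: [0.5241, 0.1836, 0.2706]
ee_rot: [0.018, 0.705, 0.709, 0.012]
wrist_force: [0.1, 0.3, -0.7]
grip_width: 0.0853
[0.52414776 0.18356996 0.27061723] [ 0.1199446   0.31975547 -0.73799713]
[[-0.0062  0.9991  0.0416]
 [ 0.9999  0.0066 -0.0084]
 [-0.0086  0.0416 -0.9991]]
```

```bash
python3 -m handwheel '[[[0.085,0.0004,0.005,-0.03,0.008,0.042,0],[0.085,0,0,-0.02,0,0,0],[0.085,0,0,0,0,0,0],[0.085,0,0,0,0,0,0],[0.085,0,0,0,0,0,0]]]'; python3 - <<'E'
from h import *
o=get_obs();print(o["tcp_pos"],o["wrist_force"])
from scipy.spatial.transform import Rotation as R
q=o["ee_rot"];print(R.from_quat([q[1],q[2],q[3],q[0]]).as_matrix().round(4))
m=vision.camera_model("wrist");im=vision.camera("wrist");cv2.imwrite("pics/w7.png",im);np.save("w7.npy",m)
E
```

```text
clock: 7.95
tcp_pos: [0.5253, 0.1862, 0.2235]
ee_rot: [0.002, 0.705, 0.709, 0.003]
wrist_force: [0.9, 0.1, 0.7]
grip_width: 0.0847
[0.52530124 0.18618547 0.22347114] [0.87331887 0.13697006 0.67829958]
[[-0.0048  1.      0.0062]
 [ 1.      0.0047  0.0019]
 [ 0.0018  0.0062 -1.    ]]
```

View pics/w7.png

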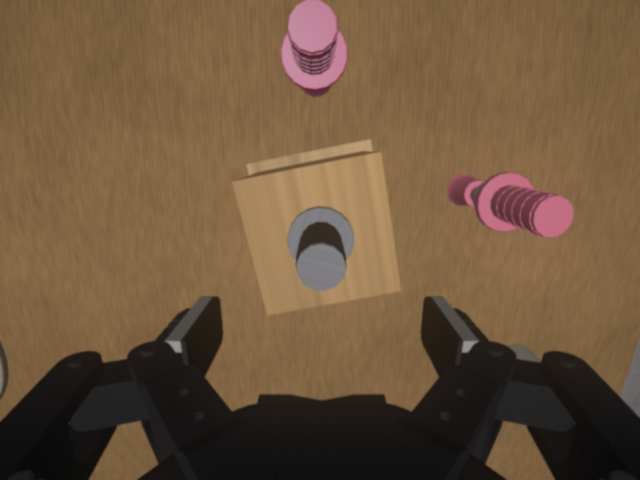

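```bash
python3 - <<'E'
from h import *
m=np.load("w7.npy",allow_pickle=True).item()
print(onz(m,(321.5,267),.183),onz(m,(321,238),.123))
C=np.array([onz(m,p,.115) for p in [(234,181),(381,153),(400,290),(269,315)]]);print(C.round(4),C.mean(0))
E
python3 -m handwheel '[[[0.085,-0.0005,0.002,-0.035,0,0,0],[0.085,0,0,-0.03,0,0,0],[0.085,0,0,-0.02,0,0,0],[0.085,0,0,-0.008,0,0,0],[0.085,0,0,0,0,0,0]]]'
```

```text
[0.525245   0.18889401 0.183     ] [0.52522638 0.19039279 0.123     ]
[[0.4612 0.2314 0.115 ]
 [0.5682 0.2517 0.115 ]
 [0.5889 0.1453 0.115 ]
 [0.483  0.1231 0.115 ]] [0.52533075 0.18789242 0.115     ]
clock: 8.62
tcp_pos: [0.5267, 0.1885, 0.1329]
ee_rot: [0.004, 0.705, 0.709, 0.007]
wrist_force: [-0.3, 1.0, 0.5]
grip_width: 0.0848
```

```bash
python3 -m handwheel '[[[0.085,-0.0015,0.0005,-0.004,-0.004,0.015,0],[0.085,0,0,0,0,0,0],[0.04,0,0,0,0,0,0],[0.02,0,0,0,0,0,0],[0.02,0,0,0,0,0,0]]]' 80; python3 -m handwheel '[[[0.02,0,0,0,0,0,0],[0.02,0,0,0,0,0,0],[0.02,0,0,0,0,0,0],[0.02,0,0,0,0,0,0],[0.02,0,0,0,0,0,0]]]' 80;  python3 - <<'E'
from h import *
o=get_obs();print(o["tcp_pos"],o["wrist_force"])
from scipy.spatial.transform import Rotation as R
q=o["ee_rot"];print(R.from_quat([q[1],q[2],q[3],q[0]]).as_matrix().round(4))
m=vision.camera_model("wrist");im=vision.camera("wrist");cv2.imwrite("pics/w8.png",im);np.save("w8.npy",m)
im=vision.camera("scene");crop(im,345,150,450,280,"s8.png",5)
E
```

```text
clock: 9.25
tcp_pos: [0.5264, 0.1894, 0.1319]
ee_rot: [0.001, 0.705, 0.709, 0.002]
wrist_force: [-11.6, -0.7, 9.1]
grip_width: 0.0324
clock: 9.88
tcp_pos: [0.5265, 0.1895, 0.1322]
ee_rot: [0.001, 0.705, 0.709, 0.002]
wrist_force: [0.6, 0.2, 0.5]
grip_width: 0.0287
[0.52647503 0.18948605 0.13223028] [0.56074352 0.15975232 0.51288368]
[[-0.0046  1.      0.0037]
 [ 1.      0.0046  0.0016]
 [ 0.0016  0.0037 -1.    ]]
```

View pics/w8.png

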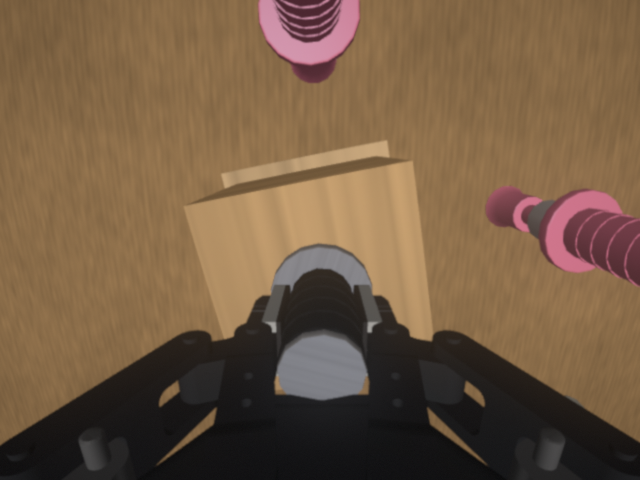

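View pics/s8.png

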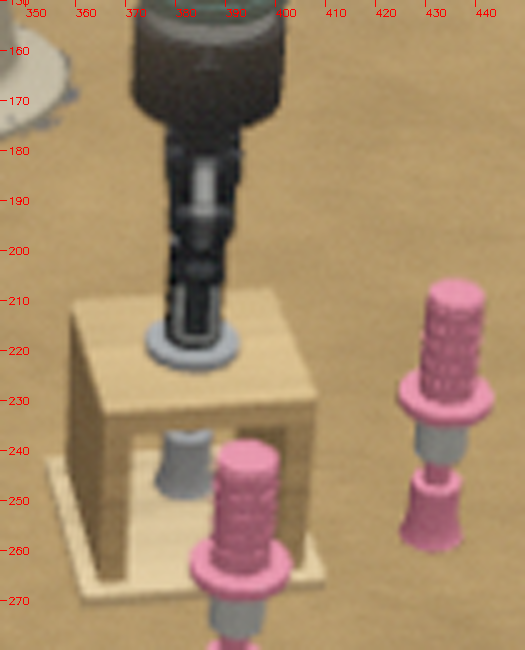

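```bash
python3 -m handwheel '[[[0.02,-0.001,-0.001,0.003,0,0,0],[0.02,0,0,0.01,0,0,0],[0.02,0,0,0.01,0,0,0],[0.02,0,0,0.005,0,0,0],[0.02,0,0,0,0,0,0]]]' 110;  python3 - <<'E'
from h import *
o=get_obs();print(o["tcp_pos"],o["wrist_force"],o["torque"])
from scipy.spatial.transform import Rotation as R
q=o["ee_rot"];print(R.from_quat([q[1],q[2],q[3],q[0]]).as_matrix().round(4))
m=vision.camera_model("wrist");im=vision.camera("wrist");cv2.imwrite("pics/w9.png",im);np.save("w9.npy",m)
E
```

```text
clock: 10.6
tcp_pos: [0.5245, 0.1881, 0.1604]
ee_rot: [0.0, 0.705, 0.709, 0.0]
wrist_force: [0.5, -1.0, -3.4]
grip_width: 0.0282
[0.52450719 0.18809032 0.16043311] [ 0.49248743 -0.95167536 -3.36089286] [-0.01949184 -0.05739157  0.03853826]
[[-4.6e-03  1.0e+00  6.0e-04]
 [ 1.0e+00  4.6e-03  5.0e-04]
 [ 5.0e-04  6.0e-04 -1.0e+00]]
```

View pics/w9.png

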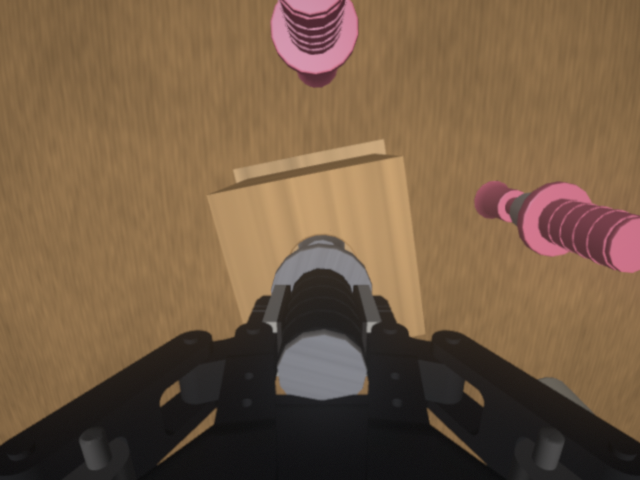

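```bash
python3 -m handwheel '[[[0.02,0.0008,0,0.018,0,0,0],[0.02,0,0,0.018,0,0,0],[0.02,0,0,0.018,0,0,0],[0.02,0,0,0.018,0,0,0],[0.02,0,0,0.018,0,0,0]]]' 110;  python3 -m handwheel '[[[0.02,0,0,0.02,0,0,0],[0.02,0,0,0.03,0,0,0],[0.02,0,0,0.03,0,0,0],[0.02,0,0,0,0,0,0],[0.02,0,0,0,0,0,0]]]' 110; python3 - <<'E'
from h import *
o=get_obs();print(o["tcp_pos"],o["wrist_force"],o["torque"])
from scipy.spatial.transform import Rotation as R
q=o["ee_rot"];print(R.from_quat([q[1],q[2],q[3],q[0]]).as_matrix().round(4))
m=vision.camera_model("wrist");im=vision.camera("wrist");cv2.imwrite("pics/w10.png",im);np.save("w10.npy",m)
im=vision.camera("scene");cv2.imwrite("pics/s10.png",im);im=vision.camera("side");cv2.imwrite("pics/d10.png",im)
E
```

```text
clock: 11.28
tcp_pos: [0.5248, 0.1879, 0.2567]
ee_rot: [-0.0, 0.705, 0.709, 0.0]
wrist_force: [0.6, -0.0, -4.4]
grip_width: 0.0279
clock: 11.9
tcp_pos: [0.5246, 0.1879, 0.3457]
ee_rot: [0.002, 0.705, 0.709, 0.004]
wrist_force: [0.1, 0.0, -4.3]
grip_width: 0.0278
[0.52462379 0.1878682  0.34567963] [ 0.11700011  0.02005812 -4.25270133] [ 0.00861912 -0.00454127  0.02735183]
[[-0.0046  1.      0.008 ]
 [ 1.      0.0046  0.0026]
 [ 0.0026  0.008  -1.    ]]
```

View pics/w10.png

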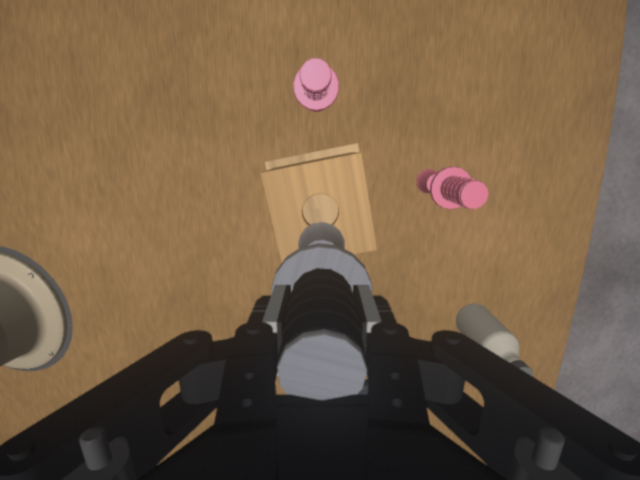

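View pics/s10.png

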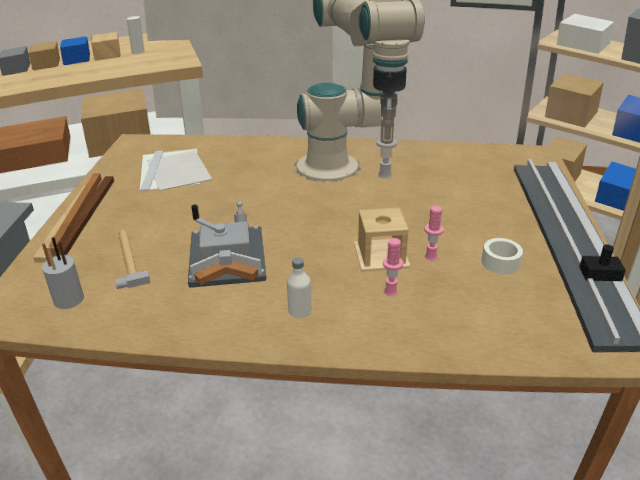

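View pics/d10.png

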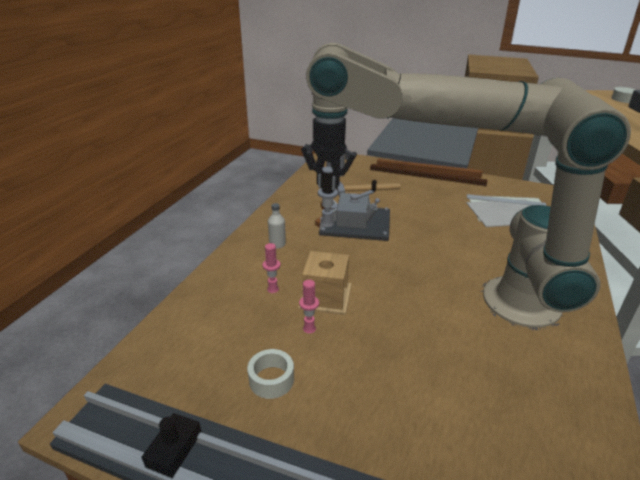

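```bash
cat > chk.py <<'E'
from h import *
import sys
from scipy.spatial.transform import Rotation as R
# predicted circles of the gun if it is coaxial with tool, off = TCP height above gun origin
def circ(T,off,gz,d,n=72):
    a=np.linspace(0,2*np.pi,n,endpoint=False)
    c=np.c_[d/2*np.cos(a),d/2*np.sin(a),np.full(n,off-gz)]
    return c@T[:3,:3].T+T[:3,3]
def tool():
    o=get_obs();q=o["ee_rot"];T=np.eye(4);T[:3,:3]=R.from_quat([q[1],q[2],q[3],q[0]]).as_matrix();T[:3,3]=o["tcp_pos"];return T
E
python3 - <<'E'
from chk import *
T=tool();off=.0172
for n,f in (("wrist","w10"),("scene","s10"),("side","d10")):
    im=cv2.imread(f"pics/{f}.png");m=np.load("w10.npy",allow_pickle=True).item() if n=="wrist" else vision.camera_model(n)
    for gz,d,c in ((0.008,.05,(0,0,255)),(-.084,.036,(0,255,0)),(.068,.03,(255,0,0))):
        p=proj(m,circ(T,off,gz,d)); print(n,gz,"mean",p.mean(0).round(1),"v range",p[:,1].min().round(1),p[:,1].max().round(1),"u",p[:,0].min().round(1),p[:,0].max().round(1))
    if n=="wrist": crop(im,250,200,390,320,"w10c.png",5)
    if n=="scene": crop(im,350,80,430,190,"s10c.png",5)
    if n=="side": crop(im,290,150,370,250,"d10c.png",6)
E
```

```text
wrist 0.008 mean [321.9 292.4] v range 244.1 338.8 u 270.6 373.2
wrist -0.084 mean [321.7 242.7] v range 219.2 265.7 u 297.6 345.8
wrist 0.068 mean [322.2 369.4] v range 328.8 408.3 u 275.3 369.1
scene 0.008 mean [387.4 142. ] v range 137.8 146.2 u 377.0 397.8
scene -0.084 mean [385.8 175.9] v range 172.6 179.2 u 378.5 393.0
scene 0.068 mean [388.5 118.7] v range 116.3 121.1 u 382.1 394.8
side 0.008 mean [327.6 190.9] v range 186.3 195.6 u 317.4 337.8
side -0.084 mean [326.8 222.9] v range 219.3 226.5 u 319.8 333.8
side 0.068 mean [328.2 168.5] v range 165.9 171.1 u 321.9 334.5
```

View pics/w10c.png

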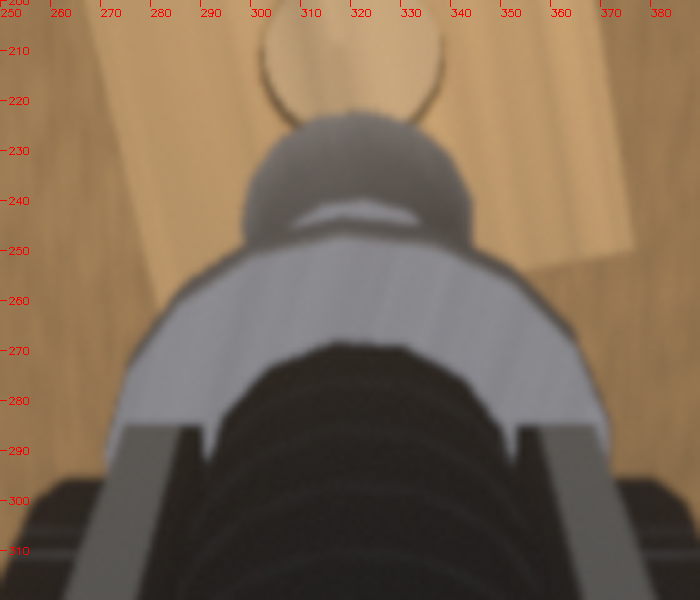

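View pics/s10c.png

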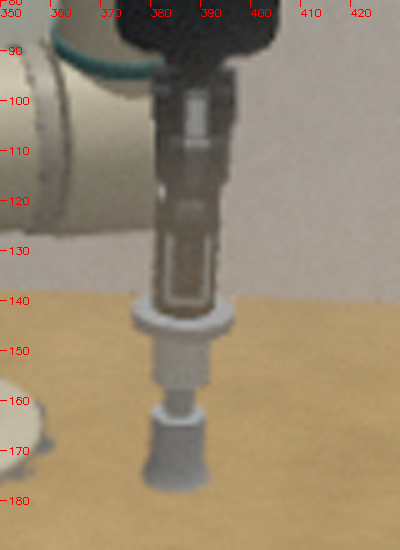

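View pics/d10c.png

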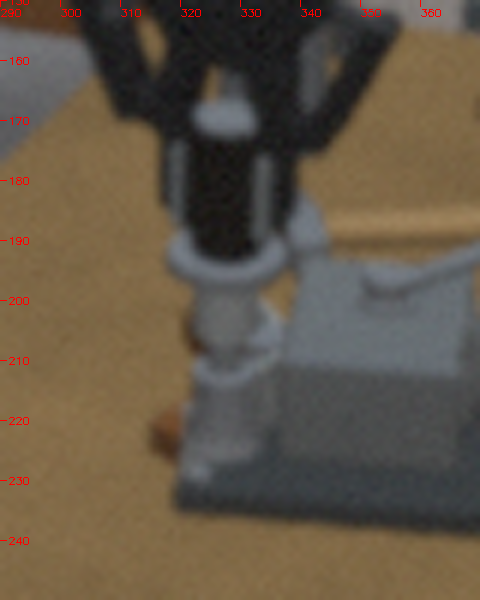

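```bash
python3 -m handwheel '[[[0.02,-0.014,-0.057,0,0.014,-0.062,0],[0.02,-0.016,-0.057,0,0.014,-0.062,0],[0.02,-0.016,-0.057,0,0.014,-0.062,0],[0.02,-0.016,-0.057,0,0.014,-0.062,0],[0.02,-0.016,-0.057,0,0.014,-0.062,0]]]' 110;  cat > tgt.py <<'E'
from chk import *
import sys
B=np.array([.4887,-.1987,.125]);yaw=.2204;a=np.array([-np.sin(.45)*np.cos(yaw),-np.sin(.45)*np.sin(yaw),np.cos(.45)])
off=.0172
def rep(s):
    T=tool();z=T[:3,2]
    rv=np.cross(z,-a);n=np.linalg.norm(rv);rv=rv/n*np.arcsin(n)
    seat=T[:3,3]+z*(off+.062)
    d=B-seat; 
    print("tcp",T[:3,3].round(4),"F",get_obs()["wrist_force"].round(1),"tau",get_obs()["torque"].round(2),"grip",round(get_obs()["grip_width"],4),"clk",get_obs()["clock"])
    print("turn needed",rv.round(4),"shift of TCP to reach standoff",s,":",(B+a*(s+off+.062)-T[:3,3]).round(4))
    print("seat rel ball along axis %.4f lateral %s"%((seat-B)@a,((seat-B)-((seat-B)@a)*a).round(4)), "j",get_obs()["joints"].round(2))
if __name__=="__main__": rep(float(sys.argv[1]))
E
python3 tgt.py .06
```

```text
clock: 12.68
tcp_pos: [0.4433, -0.1008, 0.3357]
ee_rot: [0.085, 0.694, 0.703, 0.135]
wrist_force: [1.3, -0.9, -4.4]
grip_width: 0.0278
tcp [ 0.4433 -0.1008  0.3357] F [ 1.3 -0.9 -4.4] tau [-0.08  0.34  0.02] grip 0.0278 clk 12.675
turn needed [ 0.0263 -0.1269 -0.001 ] shift of TCP to reach standoff 0.06 : [-0.0137 -0.1112 -0.0854]
seat rel ball along axis 0.1211 lateral [0.0303 0.1151 0.0264] j [-0.42 -0.37  1.6   0.19  1.65 -0.4 ]
```

```bash
python3 -m handwheel '[[[0.02,-0.01,-0.05,-0.01,0.013,-0.063,0],[0.02,-0.004,-0.045,-0.02,0.013,-0.063,0],[0.02,0,-0.015,-0.03,0,0,0],[0.02,0,0,-0.02,0,0,0],[0.02,0,0,0,0,0,0]]]' 110; python3 tgt.py .045
```

```text
clock: 13.3
tcp_pos: [0.423, -0.2176, 0.2479]
ee_rot: [0.119, 0.689, 0.69, 0.187]
wrist_force: [-0.5, 0.0, -4.2]
grip_width: 0.0277
tcp [ 0.423  -0.2176  0.2479] F [-0.5  0.  -4.2] tau [-0.13  0.5   0.02] grip 0.0277 clk 13.3
turn needed [ 0.0015 -0.003   0.0004] shift of TCP to reach standoff 0.045 : [ 0.013   0.0071 -0.0111]
seat rel ball along axis 0.0612 lateral [-0.0064 -0.0057 -0.0036] j [-0.77 -0.34  1.77  0.37  1.46 -0.77]
```

```bash
python3 -m handwheel '[[[0.02,0.011,0.006,-0.009,0.001,-0.003,0],[0.02,0.002,0.001,-0.002,0,0,0],[0.02,0,0,0,0,0,0],[0.02,0,0,0,0,0,0],[0.02,0,0,0,0,0,0]]]' 110; python3 tgt.py .045; python3 - <<'E'
from chk import *
T=tool();np.save("T11.npy",T)
for n in ("wrist","scene","side"):
    m=vision.camera_model(n);im=vision.camera(n);cv2.imwrite(f"pics/{n}11.png",im)
    if n=="wrist": np.save("w11.npy",m)
    if n=="scene": crop(im,190,120,290,250,"s11c.png",5)
    if n=="side": crop(im,320,130,420,230,"d11c.png",6)
E
```

```text
clock: 13.92
tcp_pos: [0.438, -0.2093, 0.2389]
ee_rot: [0.121, 0.687, 0.691, 0.188]
wrist_force: [1.0, -0.3, -4.1]
grip_width: 0.0279
tcp [ 0.438  -0.2093  0.2389] F [ 1.  -0.3 -4.1] tau [-0.09  0.48 -0.02] grip 0.0279 clk 13.925
turn needed [0.0013 0.0026 0.0009] shift of TCP to reach standoff 0.045 : [-0.002  -0.0012 -0.0021]
seat rel ball along axis 0.0459 lateral [0.0026 0.0012 0.0013] j [-0.73 -0.32  1.78  0.37  1.42 -0.74]
```

View pics/wrist11.png

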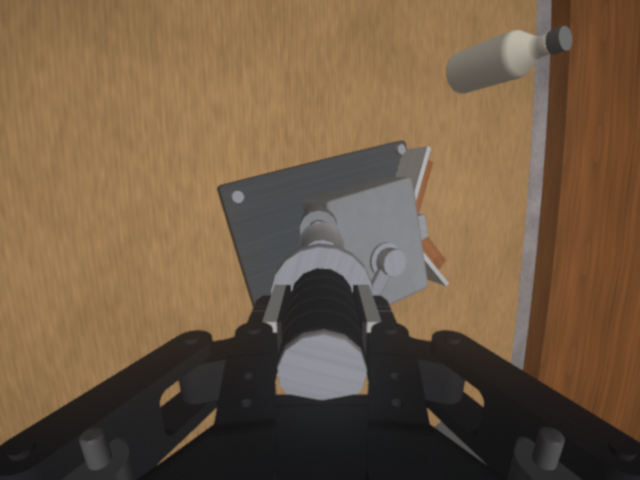

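View pics/s11c.png

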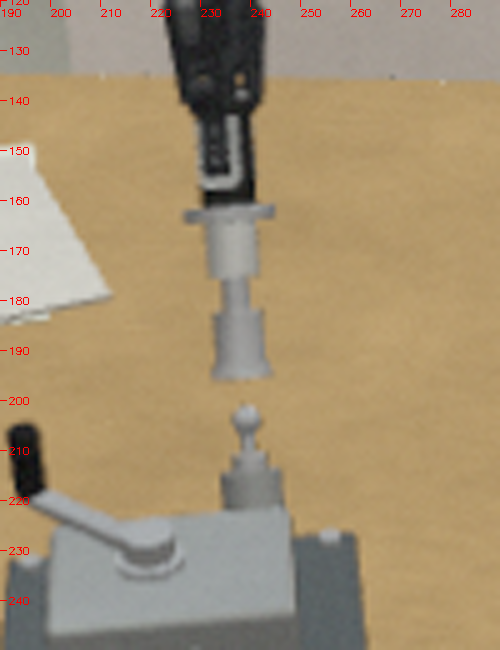

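View pics/d11c.png

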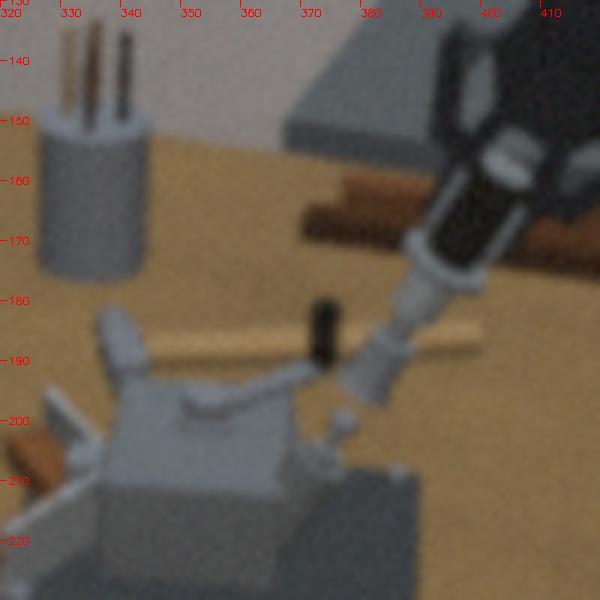

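```bash
python3 - <<'E'
from tgt import *
T=np.load("T11.npy")
for n in ("scene","side"):
    m=vision.camera_model(n)
    print(n,"pred flange",proj(m,circ(T,off,.004,.05)).mean(0),"mouth",proj(m,circ(T,off,-.084,.036)).mean(0),"ball",proj(m,B),"axis at ball",proj(m,T[:3,3]+T[:3,2]*(off+.062+.0459)))
im=cv2.imread("pics/side11.png");crop(im,368,150,408,215,"d11d.png",12)
im=cv2.imread("pics/scene11.png");crop(im,215,150,260,215,"s11d.png",12)
im=cv2.imread("pics/wrist11.png");crop(im,260,180,380,300,"w11d.png",6)
m=np.load("w11.npy",allow_pickle=True).item()
print("wrist mouth",proj(m,circ(T,off,-.084,.036))[::9].round(1).tolist())
print("wrist ball",proj(m,B), "shoulder", proj(m,B-.018*a),"boss",proj(m,B-.027*a))
E
```

```text
scene pred flange [236.63074445 162.75152589] mouth [239.13385114 195.44449825] ball [[239.65648252 204.18972543]] axis at ball [[239.82464881 204.27018744]]
side pred flange [393.82918759 173.2437559 ] mouth [380.00226933 194.12267852] ball [[377.23651007 199.92462379]] axis at ball [[376.39306913 199.56817767]]
wrist mouth [[321.5, 219.2], [338.8, 226.3], [345.6, 242.9], [338.4, 259.2], [321.5, 265.8], [304.7, 259.2], [297.4, 243.0], [304.2, 226.3]]
wrist ball [[317.80384631 236.49099398]] shoulder [[317.97203107 231.25993907]] boss [[318.04894434 228.86896082]]
```

View pics/d11d.png

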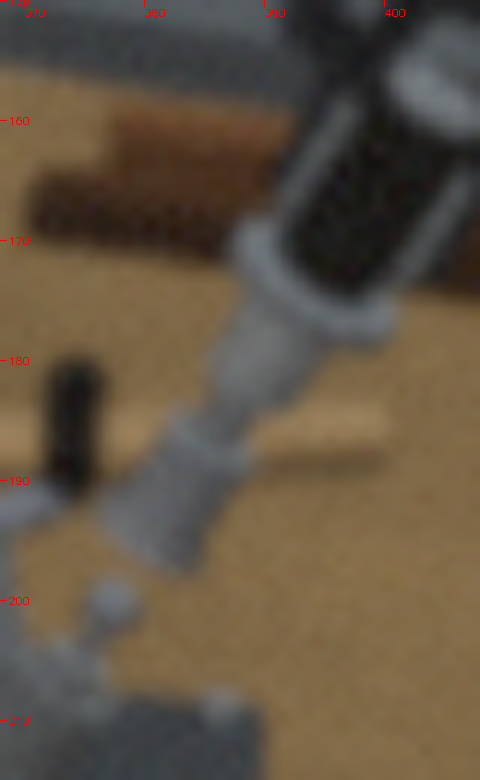

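View pics/s11d.png

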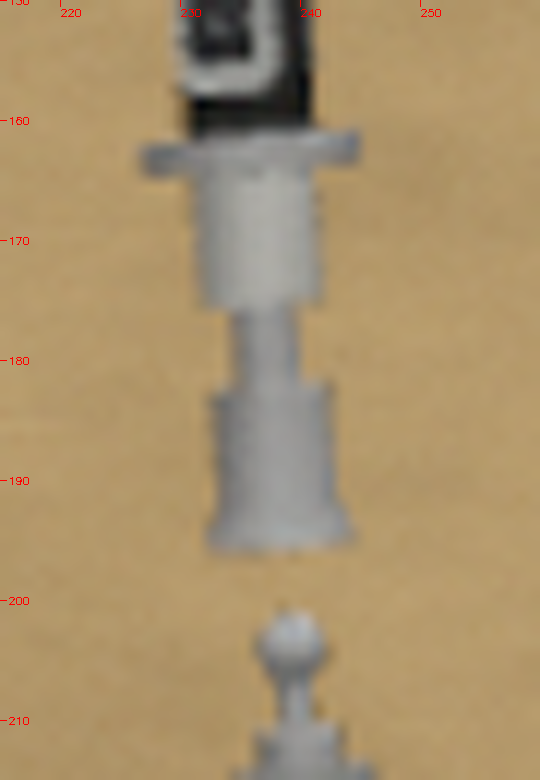

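View pics/w11d.png

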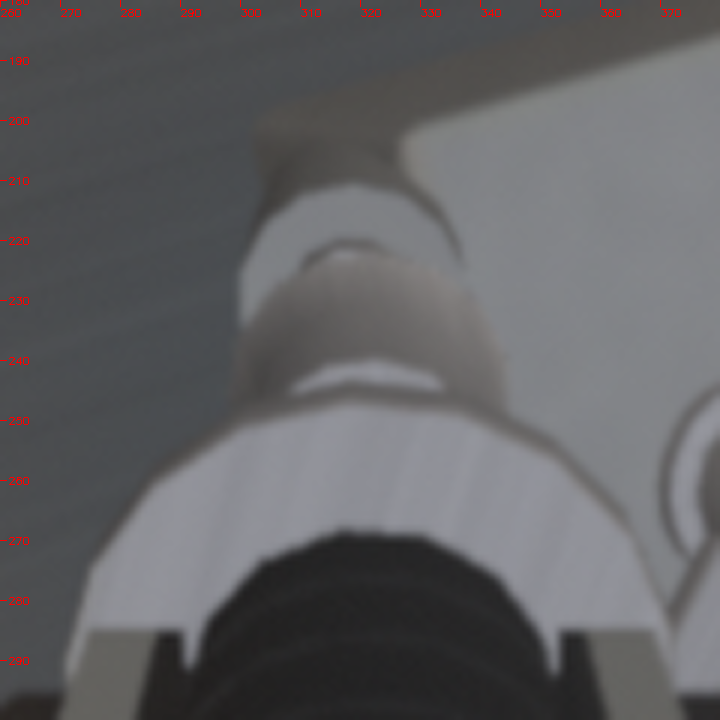

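```bash
python3 -m handwheel '[[[0.02,-0.0022,0,-0.0011,0.001,0.002,0],[0.02,0.0034,0.0008,-0.0072,0,0,0],[0.02,0.0034,0.0008,-0.0072,0,0,0],[0.02,0.0017,0.0004,-0.0036,0,0,0],[0.02,0,0,0,0,0,0]]]' 110; python3 tgt.py .02; python3 - <<'E'
from chk import *
T=tool();np.save("T12.npy",T)
for n in ("wrist","scene"):
    m=vision.camera_model(n);im=vision.camera(n);cv2.imwrite(f"pics/{n}12.png",im)
    if n=="wrist": np.save("w12.npy",m);crop(im,260,180,380,300,"w12d.png",5)
    if n=="scene": crop(im,215,150,260,215,"s12d.png",10)
E
```

```text
clock: 14.7
tcp_pos: [0.4444, -0.2071, 0.2174]
ee_rot: [0.12, 0.688, 0.691, 0.188]
wrist_force: [-0.1, -1.0, -3.3]
grip_width: 0.0278
tcp [ 0.4444 -0.2071  0.2174] F [-0.1 -1.  -3.3] tau [-0.15  0.5   0.06] grip 0.0278 clk 14.7
turn needed [-0.0001 -0.0007 -0.0001] shift of TCP to reach standoff 0.02 : [ 0.0022 -0.001  -0.0031]
seat rel ball along axis 0.0237 lateral [-0.0007  0.0014 -0.0002] j [-0.72 -0.3   1.8   0.36  1.37 -0.74]
```

View pics/w12d.png

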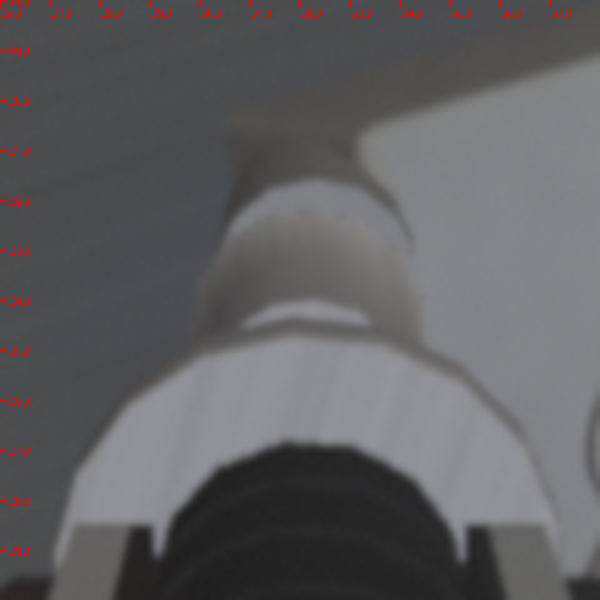

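View pics/s12d.png

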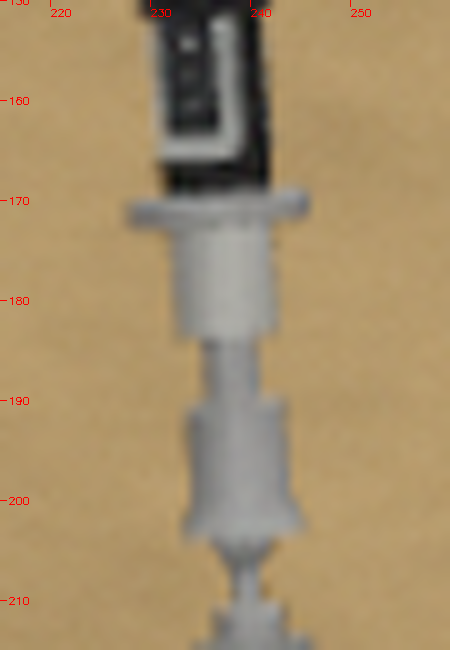

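```bash
python3 -m handwheel '[[[0.02,0.0017,0.0003,-0.0036,0,0,0],[0.02,0.0017,0.0003,-0.0036,0,0,0],[0.02,0.0017,0.0003,-0.0036,0,0,0],[0.02,0.0017,0.0003,-0.0036,0,0,0],[0.02,0,0,0,0,0,0]]]' 110; python3 tgt.py 0
```

```text
clock: 15.42
tcp_pos: [0.4521, -0.2068, 0.2051]
ee_rot: [0.122, 0.688, 0.691, 0.188]
wrist_force: [-0.4, 0.4, -3.1]
grip_width: 0.0283
tcp [ 0.4521 -0.2068  0.2051] F [-0.4  0.4 -3.1] tau [-0.06  0.65  0.09] grip 0.0283 clk 15.425
turn needed [0.0027 0.0029 0.0016] shift of TCP to reach standoff 0.0 : [ 0.003   0.0006 -0.0088]
seat rel ball along axis 0.0092 lateral [0.0012 0.0001 0.0006] j [-0.7  -0.27  1.81  0.36  1.33 -0.74]
```

```bash
python3 -m handwheel '[[[0.02,0.0012,0.0003,-0.004,0.003,0.003,0.002],[0.02,0.0015,0.0003,-0.0036,0,0,0],[0.02,0.0017,0.0003,-0.0036,0,0,0],[0.02,0.0017,0.0003,-0.0036,0,0,0],[0.02,0.0017,0.0003,-0.0036,0,0,0]]]' 110; python3 tgt.py -.01
```

```text
clock: 16.05
tcp_pos: [0.4603, -0.2053, 0.1867]
ee_rot: [0.12, 0.687, 0.691, 0.188]
wrist_force: [-7.2, 0.9, 5.1]
grip_width: 0.0278
tcp [ 0.4603 -0.2053  0.1867] F [-7.2  0.9  5.1] tau [0.24 1.17 0.24] grip 0.0278 clk 16.05
turn needed [-0.0005 -0.0002 -0.0002] shift of TCP to reach standoff -0.01 : [-0.0009 -0.      0.0006]
seat rel ball along axis -0.0110 lateral [ 0.0005 -0.      0.0002] j [-0.69 -0.24  1.82  0.36  1.29 -0.75]
```

```bash
python3 -m handwheel '[[[0.02,0,0,0,0,0,0],[0.02,0,0,0,0,0,0],[0.02,0,0,0,0,0,0],[0.02,0,0,0,0,0,0],[0.02,0,0,0,0,0,0]]]' 110; python3 tgt.py -.011; python3 - <<'E'
from chk import *
T=tool();np.save("T13.npy",T)
for n in ("wrist","scene","side"):
    m=vision.camera_model(n);im=vision.camera(n);cv2.imwrite(f"pics/{n}13.png",im)
    if n=="wrist": np.save("w13.npy",m);crop(im,260,180,380,300,"w13d.png",5)
    if n=="scene": crop(im,215,150,260,215,"s13d.png",10)
    if n=="side": crop(im,340,160,410,220,"d13d.png",10)
E
python3 tgt.py -.011
```

```text
clock: 16.68
tcp_pos: [0.4595, -0.206, 0.1903]
ee_rot: [0.121, 0.687, 0.692, 0.187]
wrist_force: [-7.6, 0.2, 4.9]
grip_width: 0.0281
tcp [ 0.4595 -0.206   0.1903] F [-7.6  0.2  4.9] tau [0.35 1.25 0.27] grip 0.0281 clk 16.675
turn needed [ 0.0016 -0.0011  0.0006] shift of TCP to reach standoff -0.011 : [ 0.0003  0.0008 -0.0039]
seat rel ball along axis -0.0073 lateral [ 0.0012 -0.0006  0.0005] j [-0.69 -0.25  1.82  0.36  1.3  -0.75]
tcp [ 0.4595 -0.206   0.1903] F [-6.9  1.   4.5] tau [0.3  1.26 0.28] grip 0.028 clk 16.825
turn needed [ 0.0016 -0.0011  0.0007] shift of TCP to reach standoff -0.011 : [ 0.0002  0.0008 -0.0039]
seat rel ball along axis -0.0073 lateral [ 0.0013 -0.0006  0.0005] j [-0.69 -0.24  1.82  0.36  1.3  -0.75]
```

View pics/w13d.png

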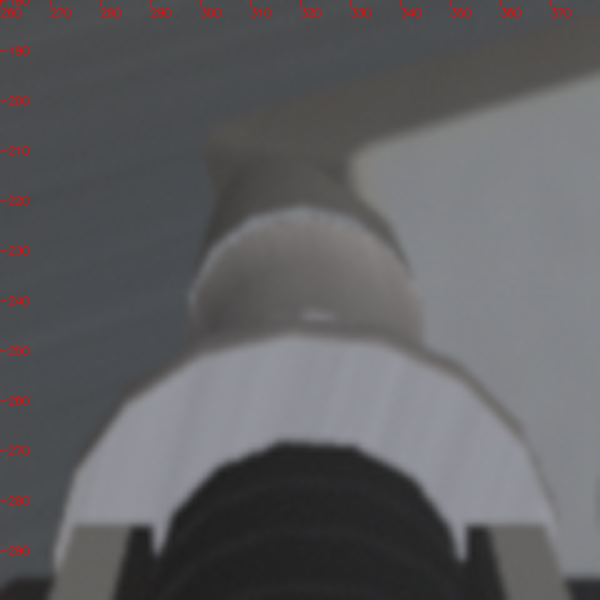

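View pics/s13d.png

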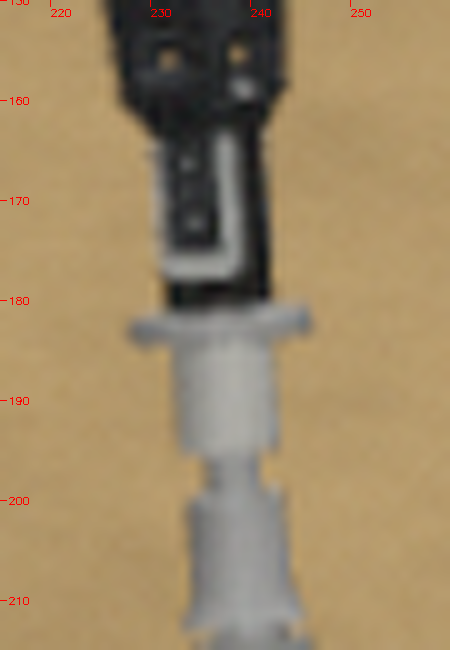

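View pics/d13d.png

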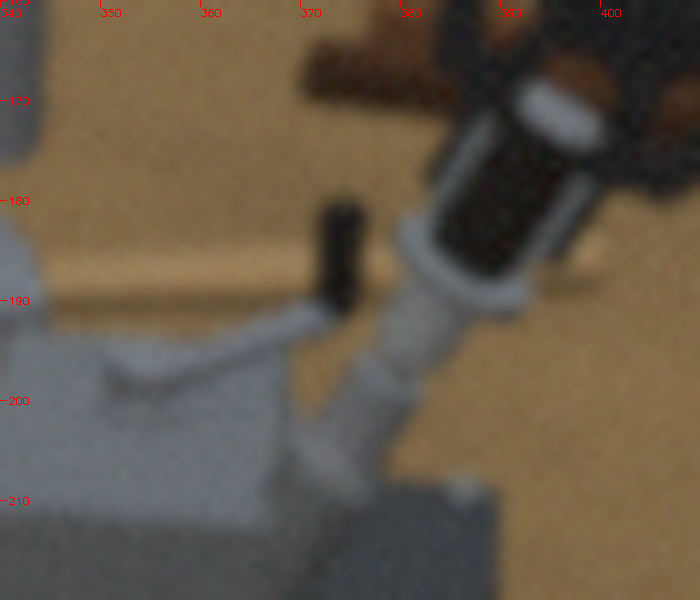

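```bash
python3 -m handwheel '[[[0.02,0.0011,0.0012,-0.005,0.0015,-0.001,0.0006],[0.02,0.0009,0.0004,-0.0025,0,0,0],[0.02,0.0009,0.0003,-0.0023,0,0,0],[0.02,0.0009,0.0003,-0.0023,0,0,0],[0.02,0.0009,0.0003,-0.0023,0,0,0]]]' 110; python3 tgt.py -.011
```

```text
clock: 17.45
tcp_pos: [0.4633, -0.2055, 0.1835]
ee_rot: [0.123, 0.685, 0.694, 0.186]
wrist_force: [-22.5, 3.3, 20.5]
grip_width: 0.0275
tcp [ 0.4633 -0.2055  0.1835] F [-22.5   3.3  20.5] tau [0.96 3.07 0.72] grip 0.0275 clk 17.45
turn needed [0.0055 0.0007 0.0027] shift of TCP to reach standoff -0.011 : [-0.0035  0.0003  0.0029]
seat rel ball along axis -0.0151 lateral [ 0.0018 -0.0012  0.0007] j [-0.68 -0.23  1.82  0.36  1.28 -0.75]
```

```bash
python3 -m handwheel '[[[0.02,-0.0025,0.001,0.002,0.005,0.0005,0.0027],[0.02,-0.0005,0.0004,0,0,0,0],[0.02,0.0003,0.0001,-0.0008,0,0,0],[0.02,0.0003,0.0001,-0.0008,0,0,0],[0.02,0.0003,0.0001,-0.0008,0,0,0]]]' 110; python3 tgt.py -.011
```

```text
clock: 18.08
tcp_pos: [0.4605, -0.2055, 0.1885]
ee_rot: [0.124, 0.684, 0.695, 0.186]
wrist_force: [-7.8, 1.5, 5.2]
grip_width: 0.0279
tcp [ 0.4605 -0.2055  0.1885] F [-7.8  1.5  5.2] tau [0.37 1.3  0.31] grip 0.0279 clk 18.075
turn needed [0.005  0.0015 0.0025] shift of TCP to reach standoff -0.011 : [-0.0007  0.0003 -0.0021]
seat rel ball along axis -0.0094 lateral [ 0.0015 -0.0006  0.0007] j [-0.68 -0.25  1.82  0.36  1.29 -0.75]
```

```bash
python3 -m handwheel '[[[0.02,-0.001,0.0012,-0.001,0.006,0.002,0.003],[0.02,-0.0002,0.0007,-0.0012,0,0,0],[0.02,-0.0001,0.0005,-0.001,0.001,0,0],[0.02,-0.0001,0.0005,-0.001,0.001,0,0],[0.02,-0.0001,0.0005,-0.001,0.001,0,0]]]' 110; python3 tgt.py -.011
```

```text
clock: 18.7
tcp_pos: [0.4597, -0.2052, 0.1893]
ee_rot: [0.125, 0.683, 0.695, 0.187]
wrist_force: [-6.6, -0.3, 5.4]
grip_width: 0.0278
tcp [ 0.4597 -0.2052  0.1893] F [-6.6 -0.3  5.4] tau [0.05 1.08 0.16] grip 0.0278 clk 18.7
turn needed [0.0048 0.0052 0.0028] shift of TCP to reach standoff -0.011 : [ 0.      0.     -0.0028]
seat rel ball along axis -0.0084 lateral [ 0.0015 -0.0002  0.0007] j [-0.69 -0.25  1.82  0.36  1.29 -0.76]
```

```bash
python3 -m handwheel '[[[0.02,0.0005,0.0003,-0.0028,0.004,0.005,0.002],[0.02,0.0003,0.0002,-0.0015,0,0.001,0],[0.02,0.0003,0.0002,-0.0015,0,0.001,0],[0.02,0.0003,0.0002,-0.0015,0,0.001,0],[0.02,0.0003,0.0002,-0.0015,0,0.001,0]]]' 110; python3 tgt.py -.011;  python3 - <<'E'
from chk import *
for n in ("wrist","scene","side"):
    m=vision.camera_model(n);im=vision.camera(n);cv2.imwrite(f"pics/{n}14.png",im)
    if n=="wrist": crop(im,260,180,380,300,"w14d.png",5)
    if n=="scene": crop(im,215,150,260,215,"s14d.png",10)
    if n=="side": crop(im,340,160,410,220,"d14d.png",10)
E
python3 tgt.py -.011
```

```text
clock: 19.32
tcp_pos: [0.4617, -0.2052, 0.186]
ee_rot: [0.123, 0.682, 0.696, 0.185]
wrist_force: [-7.3, 1.3, 6.0]
grip_width: 0.0275
tcp [ 0.4617 -0.2052  0.186 ] F [-7.3  1.3  6. ] tau [0.38 1.22 0.31] grip 0.0275 clk 19.325
turn needed [ 0.0043 -0.0005  0.002 ] shift of TCP to reach standoff -0.011 : [-0.0019  0.      0.0004]
seat rel ball along axis -0.0122 lateral [ 0.0014 -0.0005  0.0006] j [-0.68 -0.24  1.82  0.36  1.29 -0.76]
tcp [ 0.4617 -0.2052  0.186 ] F [-8.4  1.5  6.4] tau [0.44 1.23 0.28] grip 0.0276 clk 19.475
turn needed [ 0.0043 -0.0005  0.002 ] shift of TCP to reach standoff -0.011 : [-0.0019  0.      0.0004]
seat rel ball along axis -0.0122 lateral [ 0.0014 -0.0005  0.0006] j [-0.68 -0.24  1.82  0.36  1.29 -0.76]
```

View pics/w14d.png

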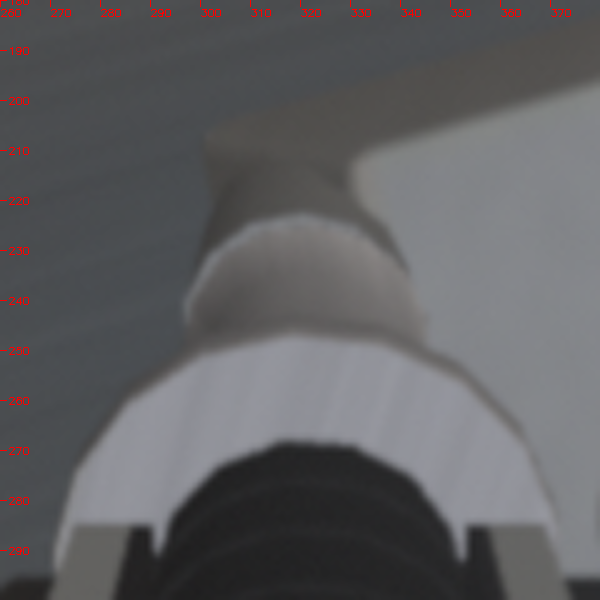

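View pics/s14d.png

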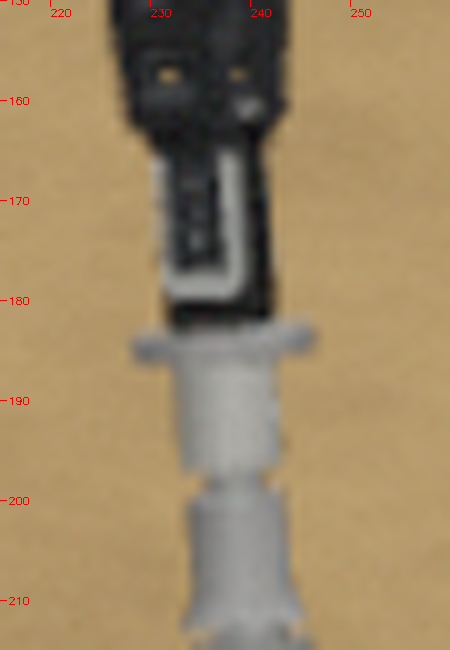

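View pics/scene14.png

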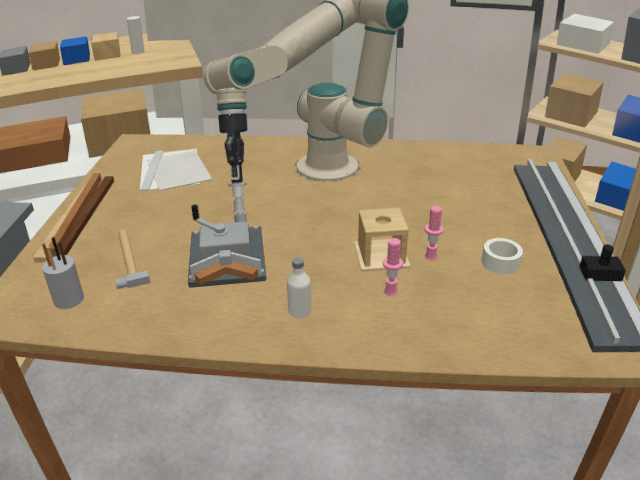

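```bash
python3 -m handwheel '[[[0.02,-0.001,0.001,-0.001,0.005,0,0.002],[0.02,-0.0002,0.0005,-0.0012,0.001,0,0],[0.02,0,0.0004,-0.0012,0.001,0,0],[0.02,0,0.0004,-0.0012,0.001,0,0],[0.02,0,0.0004,-0.0012,0.001,0,0]]]' 110; python3 tgt.py -.011
```

```text
clock: 20.1
tcp_pos: [0.461, -0.2052, 0.1867]
ee_rot: [0.125, 0.681, 0.697, 0.187]
wrist_force: [-7.6, 0.5, 5.5]
grip_width: 0.0281
tcp [ 0.461  -0.2052  0.1867] F [-7.6  0.5  5.5] tau [0.21 1.21 0.21] grip 0.0281 clk 20.1
turn needed [0.0032 0.0048 0.002 ] shift of TCP to reach standoff -0.011 : [-0.0012  0.     -0.0003]
seat rel ball along axis -0.0113 lateral [ 0.0015 -0.0003  0.0007] j [-0.69 -0.24  1.82  0.36  1.29 -0.76]
```

```bash
python3 - <<'E'
from tgt import *
for n in ("scene","side","scene","wrist"):
    im=vision.camera(n);cv2.imwrite(f"pics/{n}15.png",im)
    if n=="scene": crop(im,215,150,260,215,"s15d.png",10)
rep(-.011)
E
```

```text
tcp [ 0.461  -0.2052  0.1867] F [-7.7 -0.1  5.5] tau [0.16 1.23 0.15] grip 0.0277 clk 20.3
turn needed [0.0032 0.0047 0.002 ] shift of TCP to reach standoff -0.011 : [-0.0013 -0.     -0.0003]
seat rel ball along axis -0.0113 lateral [ 0.0015 -0.0003  0.0007] j [-0.69 -0.24  1.82  0.36  1.29 -0.76]
```

View pics/s15d.png

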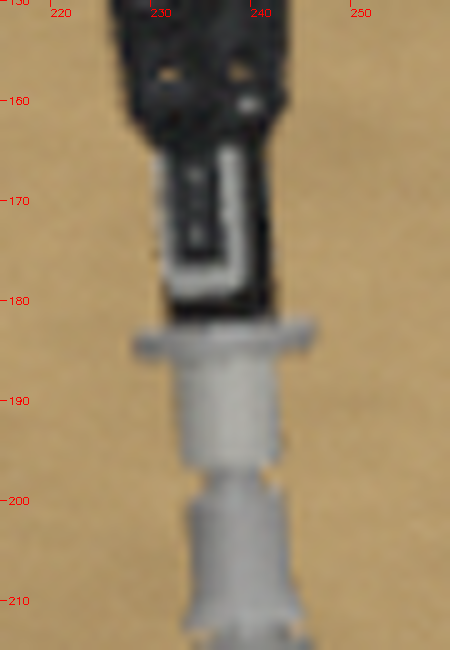

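View pics/side15.png

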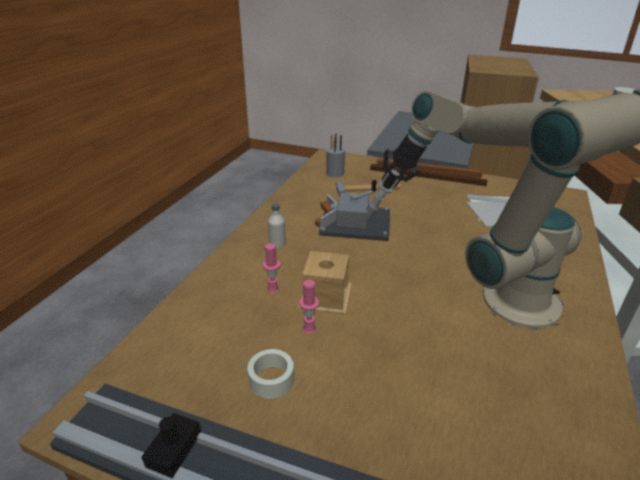

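The hold is steady: the rod gap is small (coupler top at row 199, barrel end at row 197), the mouth stays at row 213, and nothing else has moved. Handing in.

```bash
python3 -c "
from station import order,get_obs
print(order.close_job()); o=get_obs(); print(o['clock'],o['tcp_pos'],o['wrist_force'])"
```

```text
the job is handed in; nothing more can be done
None
the job is handed in; nothing more can be done
```

The job is handed in: the gun's coupler is snapped onto the nipple and held pushed in by about 11 mm of its 14 mm stroke, with the gun still in the gripper. No verdict was reported.

- **Lever:** I swung it to its stop. The force rose to about 36 N with no further movement, and the picture gave 1.03–1.06 rad. It then sprang back, measured at 0.00 ± 0.015 rad.
- **Gun:** I gripped it, lifted it out of the stand, and pressed it on along the nipple axis. The coupler mouth stayed still in the scene view while the barrel slid towards it, so I take it that it snapped on.
- **Final hold:** This was steady over the last 0.2 s of checks before hand-in, at about 20 s on the clock. By my measurements the tilt error is about 0.4° and the sideways offset about 1.6 mm.
- **Bystanders:** I saw no movement of the tape, hammer, glue or pink look-alikes in the last scene and side pictures; I judged this by eye, not by measurement.

**Disagreements and slips:**
- The axial force, about 11.5–12 N, suggests 11–12 mm of nose travel, and the arm's position says 11.3 mm. Earlier in the push these two differed by up to 2–3 mm.
- A sideways force of 2–3 N remained at the end.
- While setting the depth I briefly reached the nose's hard stop, at about 31 N along the axis, and backed off.

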